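# Snug the adjustable wrench and bring the neck clamp's nut to its mark

## Robot

A 6-joint arm with a two-finger parallel gripper is mounted at the origin on the work surface. World frame = base frame: x ahead of the robot, y to its left, z up, the work surface at z = 0. Lengths are in m, angles in degrees, forces in N, time in s.
With the tool pointing down it reaches from about 0.35 to 0.875 m from the base axis. Payload 4.2 kg.
Tool frame: the origin (TCP) lies on the front face of the gripper's body, between the roots of the fingers; the fingertips stand 70 mm ahead of it and the grasp point (between the pads) lies 51 mm ahead of it; x points along the fingers, y is the direction in which the jaws open and shut, and the axes are right-handed (so a half turn about x gives the same grasp; the last joint's range is limited). The gripper opens to 87 mm and grips with 3 to 60 N. Pads are 19 mm wide; open, the fingers measure 117 mm over their backs; the gripper's body (75 mm by 190 mm) begins 51 mm behind the grasp point.
Start: joints at [-48.954, 22.042, 0.453, 0, -68.411, -14.817], TCP at [0.276, -0.561, 0.292] pointing down, gripper open.
Joint ranges: [-179.83, 179.83], [-69.29, 118.12], [-61.27, 80.66], [-181.25, 117.63], [-171.15, -9.14], [-177.46, 177.46]. Speed limits (degrees/s): [159.86, 159.86, 180, 180, 180, 180].

## Interface

Orientations are given as a 3x3 rotation matrix whose columns are the frame's x, y, z axes.
In Python, from station import r, viewer, spotter gives the robot as it stands.
- The arm moves only by the tool move_arm, never from a script. Its argument "series" is a list that holds one entry, the list of rows, each a list of 7 numbers: the turn, a rotation vector about the world's x, y, z scaled (see below), then the shift along the world's x, y, z scaled (see below), then the opening, from 0 (shut) to 1 (fully open). A call has 1 to 20 rows; each row shifts and turns the pose as measured when the row begins; what a row does not reach is not made up. The controller multiplies each number of a shift by 60 mm and each number of a turn by 8 degrees. A row lasts 1/8 s, in which the tool goes at most 62.5 mm and 10.7 degrees, less where a joint would pass 70% of its speed; a pose out of reach is approached as far as the arm can. A call with a number of a shift or a turn outside -1 to 1 is refused whole. A call with a gripper value outside its range is refused whole. The fingers move at their own pace and stop on an object; the grip force is fixed at half the most. Time passes only in rows, so rows that do not move let the fingers close. It gives the time, the measured TCP pose, the force and the opening at its end, in the units of the state.
- r.sense(): the state, without advancing time (a new reading comes with each control period).
- viewer.capture(name): name is "side" or "top" or "wrist"; returns (picture, depth): 420x560x3 uint8, red, green, blue; 420x560 float32, m along the optical axis (not along the pixel's ray), 0 where there is no reading.
- viewer.camera_params(name): a dict with "mtx" (3x3 intrinsics, pixels), "dist_coeffs" ([k1, k2, p1, p2, k3] as OpenCV has them; the pictures are not rectified), "pose" (4x4, takes a point from camera to world coordinates). Camera axes: x right, y down, z forward; pixel columns grow to the right and rows downward; lengths in m; the calibration is good to about 2 mm. A picture is of the moment at which its call begins: read the wrist's pose just before it. camera_params takes no time and is no camera call; for the wrist camera it gives the pose at the moment of the call.
- r.finish_job(): hands the job in, once; it reports no verdict.
Trained networks look in the newest picture that a camera, given by its name, has taken for a name from the list of things; names that differ only in an ending like _2 or _b are one class to them, and where a whole thing is asked for, a point or a joint stands for the part that bears it (a point fixed in the world has none). Each returns a list of dicts, best first, with "conf" (0 to 1); they miss things now and then, are a little off and sometimes report something else, mostly with a low value. They report only what shows in the picture. A call takes as long as a camera call.
- spotter.find_in(camera, name): "centre" ([column, row] in pixels, amid what is visible of it).
- spotter.trace(camera, name): "mask" (420x560 bool, what is visible of it) and "centre" ([column, row] in pixels, amid what is visible of it).
The state is a dict: "time_s": time; "joints": joint angles; "joint_velocities": joint speeds; "effort": joint torques, N m; "tcp_pos": TCP position; "ee_rot": TCP orientation; "wrist_force": force on the tool from outside, world axes, zero at the start; "moment": the same for the moment, N m; "gripper_width": opening from 0.0 (shut) to 1.0 (fully open).
Only numpy, scipy, OpenCV 4.12 (cv2) and the standard library are available. Lean on these libraries where they do the work, as an engineer would, in place of code of your own. Each camera call takes 0.05 s, during which the arm holds its last target.

## Task

The adjustable wrench is lying around the brass nut of the neck clamp with its jaw open too wide. Roll the wrench's brass worm with light fingertip pressure (never pressing hard) until the jaw is closed snugly on the nut, and only then swing the wrench handle clockwise (seen from above) until the red line on the nut points at the red mark on the clamp plate, without going well past it. Turn the nut with the wrench and not with the fingers, do not push the jaw directly, leave the wrench lying flat and snug on the nut, and do not disturb the other things on the bench.

Things in the scene. Friction and masses are not known exactly. Their poses are not given: they have to be found in the camera images.
- bolt (a point): Centre of the brass hex nut (24 mm across flats, 27.7 mm over corners, 15 mm high), on its vertical axis, half-way up. Its x axis runs level from the nut's axis along the red mark, painted on the clamp plate 27 to 45 mm from the axis; a dark wooden neck blank runs out the same way, lower than the plate. A 16 mm stud stands 6 mm out of the nut's top.
- fixture: Fixed wooden clamp fixture with a dark steel clamp plate (180 x 125 mm, top 44 mm above the bench) on which the nut and the wrench lie. Origin on the bench under the nut's axis, x axis along the red mark; the plate reaches from -130 to 50 mm in x and -85 to 40 mm in y.
- nut (a joint): Turn of the nut, rad, growing clockwise seen from above. 0 = the red line on its top (axis to one corner) points at the red mark on the plate. Starts about -0.58. It drags with 0.3 N m, stays where it is left and has no stop at 0. Two of its flats are parallel to its red line.
- wrench_grip (a point): Place to hold on the straight handle of the loose adjustable wrench (250 mm, 0.5 kg, lying flat), half-way up the handle, 175 mm from the jaws' centre, about 51 mm above the bench. Handle 20 mm wide, 12 mm thick, black sleeve, overhanging the plate. x axis along the wrench towards the jaws' mouth, y across it towards the moving jaw, z up.
- wrench_mouth (a point): Middle of the jaws' gap when closed to 24 mm, half-way up the 14 mm thick head; axes as wrench_grip. The fixed jaw's face lies 12 mm to -y, the moving jaw (pale aluminium) to +y; both reach 13 mm to +x; the throat is 17 mm to -x. At the start the nut stands in the gap, the wrench within about 5 degrees of square to its flats.
- worm_top (a point): Top of the worm (see worm), a point fixed in the wrench, 38 mm to -x and 6 mm to +y of the mouth and 7 mm above the flat top of the head; axes as wrench_grip. Dragging the worm's top towards +x (the mouth) closes the jaw and pushes the throat against the nut; towards -x opens it.
- worm: The worm: a brass roller with dark flutes, 20 mm diameter and 20 mm long, axis along the wrench's y (its pose turns as it rolls). It turns at a drag of about 3.5 N; pressing with 7 to 12 N grips it, over 18 N harms it. When the jaw is snug it stops and the fingertip slides on it with more drag. It stays where it is left.
- jaw (a joint): Closing travel of the moving jaw, m; the gap is 0.030 minus this: 0.006 = snug on the nut when square to it. Starts at about 0 to 0.0012. 10 mm of drag on the worm without slip (1 rad) moves it 1 mm, so several strokes are needed, lifting off for each return.
- wrench: The wrench with its jaw and worm; origin on its underside, 7 mm below wrench_mouth, same axes.
- file: Bystander: steel file with a wooden handle, about 260 mm long, lying on the bench. Leave alone.
- glue: Bystander: small jar, pale with yellow, white cap, 52 mm diameter, 110 mm high. Leave alone.
- block: Bystander: cork sanding block, 90 x 55 x 32 mm. Leave alone.

How it is judged:
By the outcome, as a careful person would: the job done as asked, in the order asked, and still so for the second after the job is handed in, with the robot touching nothing.
It also fails if it takes over 72 s, if anything falls off the work surface, if the arm or the gripper's body presses on something with over 40 N, if the wrist force passes 120 N, or if a joint passes its speed limit or range.

## Working session

There is one attempt and no reset: what is moved stays moved. The work goes in short steps, Python scripts to look and compute and a tool call to move; the robot and the scene stay as the last step left them, time stands still between calls to the robot, and variables do not carry over. Pictures are saved under pics/ and viewed, and the job is handed in when it is done.

Besides the shell and the picture viewer there is one more tool, called after "Request:" as a command line: name --argument value ..., lists and objects as JSON in quotes. move_arm: Moves the arm, as the interface text tells. Its arguments: {"type":"object","properties":{"series":{"type":"array","items":{"type":"array","items":{"type":"array","items":{"type":"number","minimum":-1,"maximum":1}}}}},"required":["series"]}

```bash
ls; mkdir -p pics; python3 - <<'E'
from station import r, viewer, spotter
import cv2,numpy as np
s=r.sense(); print({k:np.round(v,3).tolist() for k,v in s.items()})
for n in ["top","side","wrist"]:
    p,d=viewer.capture(n); cv2.imwrite(f"pics/{n}0.png",p[:,:,::-1]); np.save(f"pics/{n}0.npy",d)
    c=viewer.camera_params(n); print(n,np.round(c["mtx"],1).tolist(),np.round(c["dist_coeffs"],3),np.round(c["pose"],3).tolist())
    for t in ["nut","worm","wrench_grip","worm_top","bolt","wrench_mouth"]:
        if n!="wrist":
            f=spotter.find_in(n,t); print(t,[(np.round(x["centre"],1).tolist(),round(x["conf"],2)) for x in f[:2]])
print(r.sense()["time_s"])
E
```

```text
pics
{'time_s': 0.0, 'joints': [-48.953, 22.091, 0.38, -0.029, -68.411, -14.817], 'joint_velocities': [-0.066, 0.007, -0.011, -0.006, -0.007, 0.124], 'effort': [0.001, -39.067, 18.74, 4.22, 0.011, -0.0], 'tcp_pos': [0.276, -0.56, 0.291], 'ee_rot': [[-0.001, -0.442, 0.897], [0.002, 0.897, 0.442], [-1.0, 0.002, -0.0]], 'wrist_force': [-0.195, 0.691, 0.034], 'moment': [0.022, 0.022, 0.034], 'gripper_width': 0.999}
top [[489.2, 0.0, 286.2], [0.0, 489.2, 203.3], [0.0, 0.0, 1.0]] [-0.056  0.     0.     0.     0.   ] [[0.022, -0.998, 0.061, 0.47], [-1.0, -0.022, 0.008, -0.018], [-0.007, -0.061, -0.998, 1.359], [0.0, 0.0, 0.0, 1.0]]
nut [([252.0, 174.1], 0.6), ([149.4, 254.3], 0.23)]
worm [([265.4, 172.3], 0.42)]
wrench_grip [([281.2, 173.3], 0.57)]
worm_top [([278.7, 173.7], 0.89)]
bolt [([249.7, 161.9], 0.83)]
wrench_mouth [([283.0, 174.4], 0.75), ([246.7, 164.1], 0.41)]
side [[399.6, 0.0, 276.2], [0.0, 399.6, 211.8], [0.0, 0.0, 1.0]] [-0.093  0.     0.     0.     0.   ] [[-0.99, -0.104, 0.096, 0.441], [-0.142, 0.762, -0.631, 0.686], [-0.007, -0.639, -0.769, 0.917], [0.0, 0.0, 0.0, 1.0]]
nut [([241.1, 242.4], 0.64), ([249.2, 222.4], 0.2)]
worm [([244.9, 226.5], 0.53)]
wrench_grip [([249.9, 221.0], 0.76)]
worm_top []
bolt [([225.6, 259.9], 0.94)]
wrench_mouth [([249.1, 220.7], 0.94)]
wrist [[371.1, 0.0, 279.4], [0.0, 371.1, 213.3], [0.0, 0.0, 1.0]] [-0.007  0.     0.     0.     0.   ] [[-0.442, 0.859, 0.258, 0.205], [0.897, 0.423, 0.128, -0.596], [0.001, 0.288, -0.958, 0.384], [0.0, 0.0, 0.0, 1.0]]
0.75
```

View pics/top0.png

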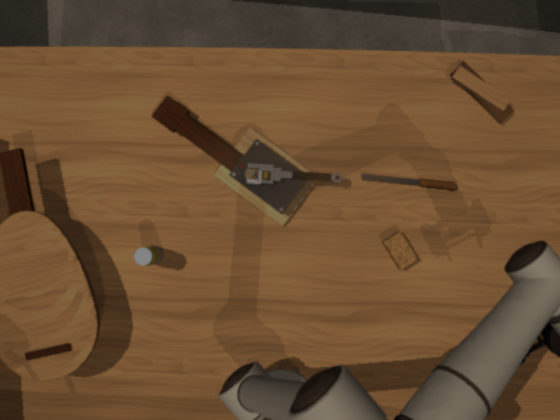

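View pics/side0.png

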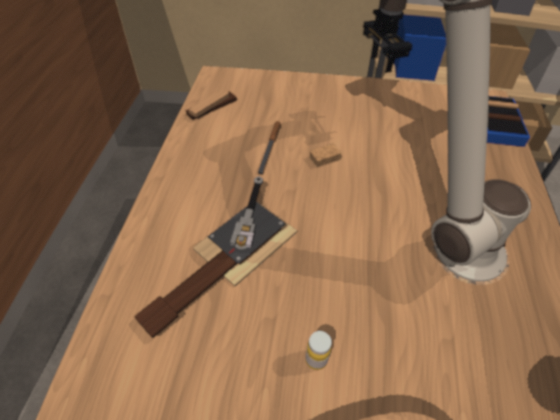

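```bash
python3 - <<'E'
import cv2
a=cv2.imread("pics/top0.png")[130:210,200:360]; cv2.imwrite("pics/top0z.png",cv2.resize(a,None,fx=5,fy=5,interpolation=cv2.INTER_CUBIC))
a=cv2.imread("pics/side0.png")[180:300,180:340]; cv2.imwrite("pics/side0z.png",cv2.resize(a,None,fx=5,fy=5,interpolation=cv2.INTER_CUBIC))
E
```

```text
(no output)
```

View pics/top0z.png

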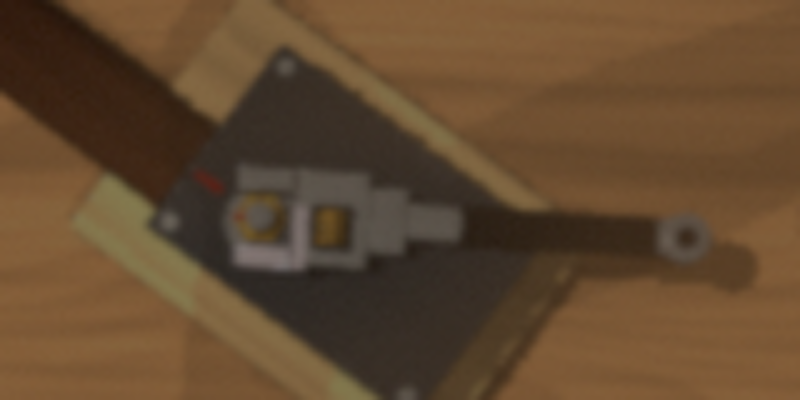

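View pics/side0z.png

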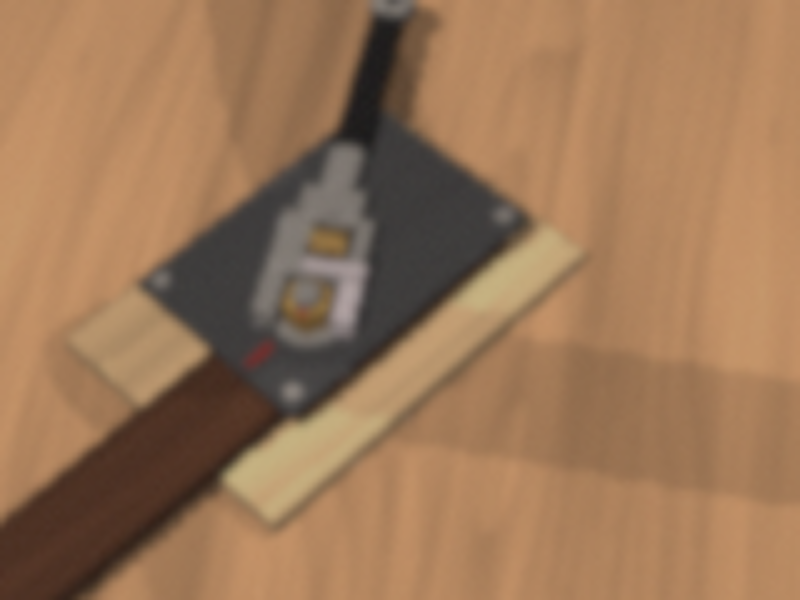

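```bash
cat > h.py <<'E'
from station import r, viewer, spotter
import cv2,numpy as np
def ray(c,uv,z):
    p=cv2.undistortPoints(np.array([[uv]],float),np.array(c["mtx"]),np.array(c["dist_coeffs"]))[0,0]
    T=np.array(c["pose"]); d=T[:3,:3]@np.array([p[0],p[1],1]); o=T[:3,3]
    return o+d*(z-o[2])/d[2]
def proj(c,P):
    T=np.linalg.inv(np.array(c["pose"])); q=T[:3,:3]@np.array(P)+T[:3,3]
    return cv2.projectPoints(q[None],np.zeros(3),np.zeros(3),np.array(c["mtx"]),np.array(c["dist_coeffs"]))[0][0,0]
def cap(n,f,box=None,k=1):
    c=viewer.camera_params(n); p,d=viewer.capture(n); im=p[:,:,::-1]
    np.savez("pics/"+f,p=im,d=d,**{a:np.array(b) for a,b in c.items()})
    if box: im=im[box[1]:box[3],box[0]:box[2]]
    if k!=1: im=cv2.resize(im,None,fx=k,fy=k,interpolation=cv2.INTER_CUBIC)
    cv2.imwrite(f"pics/{f}.png",im); return c,p,d
def st():
    s=r.sense(); print({k:np.round(s[k],4).tolist() for k in ["time_s","tcp_pos","ee_rot","wrist_force","moment","gripper_width"]}); return s
E
python3 - <<'E'
from h import *
c=viewer.camera_params("top")
for n,uv,z in [("nut",(252,173.2),.065),("mark",(241.6,166.2),.044),("worm",(266,175.5),.065),("hole",(337,177.5),.057),("stud",(252.2,173),.065)]:
    print(n,np.round(ray(c,uv,z),4))
E
```

```text
nut [0.6271 0.0853 0.065 ]
mark [0.6482 0.1157 0.044 ]
worm [0.6218 0.0478 0.065 ]
hole [ 0.6214 -0.1419  0.057 ]
stud [0.6277 0.0847 0.065 ]
```

Request:
move_arm --series '[[[0, 0, -0.3, 0.46, 0.85, -0.05, 0], [0, 0, -0.3, 0.46, 0.85, -0.05, 0], [0, 0, -0.3, 0.46, 0.85, -0.05, 0], [0, 0, -0.3, 0.46, 0.85, -0.05, 0], [0, 0, -0.3, 0.46, 0.85, -0.05, 0], [0, 0, -0.3, 0.46, 0.85, -0.05, 0], [0, 0, -0.3, 0.46, 0.85, -0.05, 0], [0, 0, -0.3, 0.46, 0.85, -0.05, 0], [0, 0, -0.3, 0.46, 0.85, -0.05, 0], [0, 0, -0.3, 0.46, 0.85, -0.05, 0], [0, 0, -0.3, 0.46, 0.85, -0.05, 0], [0, 0, 0, 0.46, 0.85, -0.05, 0], [0, 0, 0, 0, 0, 0, 0]]]'

```text
time_s: 2.38
tcp_pos: [0.6156, 0.0717, 0.2571]
ee_rot: [[0.008, 0.02, 1.0], [-0.004, 1.0, -0.02], [-1.0, -0.004, 0.008]]
wrist_force: [-0.3, -0.1, -0.4]
gripper_width: 0.001
```

```bash
python3 - <<'E'
from h import *
st(); cap("wrist","w1")
E
```

```text
{'time_s': 2.375, 'tcp_pos': [0.6156, 0.0717, 0.2571], 'ee_rot': [[0.0077, 0.0203, 0.9998], [-0.0042, 0.9998, -0.0202], [-1.0, -0.0041, 0.0078]], 'wrist_force': [-0.325, -0.0704, -0.3873], 'moment': [-0.0768, 0.0701, -0.0231], 'gripper_width': 0.0011}
```

View pics/w1.png

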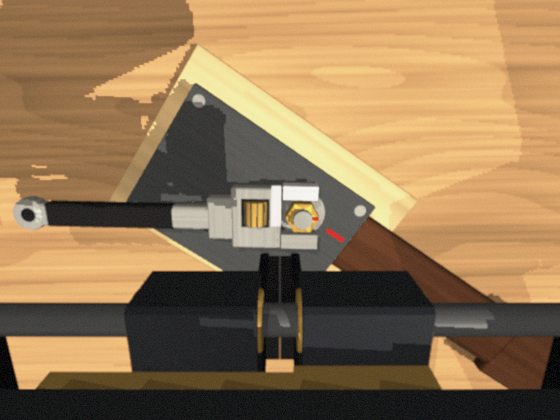

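```bash
python3 - <<'E'
import numpy as np,cv2
im=np.load("pics/w1.npz")["p"]
cv2.imwrite("pics/w1a.png",cv2.resize(im[170:270,220:360],None,fx=5,fy=5,interpolation=cv2.INTER_CUBIC))
b=im[240:390,220:340]; b=np.clip(b.astype(float)*2.5,0,255).astype(np.uint8)
cv2.imwrite("pics/w1b.png",cv2.resize(b,None,fx=4,fy=4,interpolation=cv2.INTER_CUBIC))
d=np.load("pics/w1.npz")["d"]; print(np.round(d[250:390:8,[255,264,270,280,290,298,305]],3))
E
```

```text
[[0.328 0.33  0.33  0.329 0.33  0.328 0.33 ]
 [0.333 0.169 0.173 0.173 0.174 0.17  0.331]
 [0.334 0.161 0.165 0.167 0.164 0.161 0.335]
 [0.093 0.154 0.157 0.167 0.157 0.154 0.094]
 [0.09  0.147 0.15  0.167 0.151 0.147 0.089]
 [0.086 0.139 0.143 0.168 0.143 0.089 0.086]
 [0.082 0.136 0.137 0.167 0.139 0.086 0.082]
 [0.079 0.089 0.087 0.087 0.088 0.084 0.08 ]
 [0.077 0.085 0.086 0.086 0.087 0.083 0.077]
 [0.078 0.085 0.086 0.086 0.087 0.083 0.078]
 [0.078 0.086 0.087 0.086 0.087 0.083 0.078]
 [0.081 0.118 0.131 0.408 0.132 0.083 0.08 ]
 [0.08  0.119 0.133 0.411 0.133 0.084 0.08 ]
 [0.081 0.119 0.134 0.413 0.135 0.1   0.081]
 [0.082 0.119 0.418 0.418 0.417 0.1   0.08 ]
 [0.082 0.119 0.421 0.42  0.42  0.081 0.08 ]
 [0.078 0.078 0.079 0.078 0.078 0.078 0.078]
 [0.076 0.075 0.076 0.076 0.076 0.076 0.076]]
```

View pics/w1a.png

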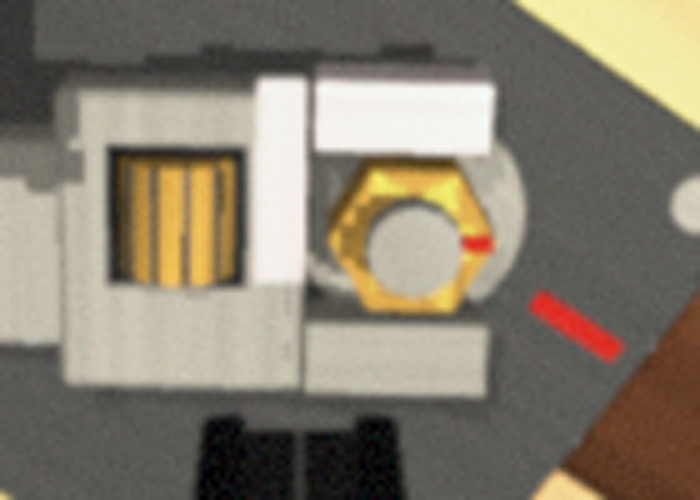

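View pics/w1b.png

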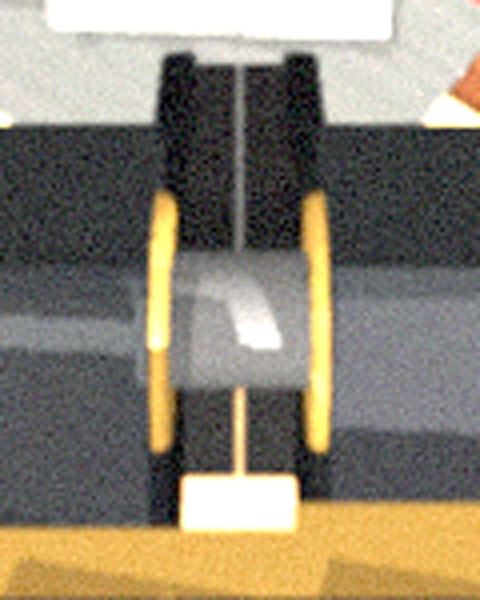

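```bash
python3 - <<'E'
from h import *
f=np.load("pics/w1.npz"); c={k:f[k] for k in ["mtx","dist_coeffs","pose"]}; d=f["d"]
def z(u,v): return (220+u/5,170+v/5)
for n,uv,h in [("wormc",(176,215),.065),("wormL",(112,215),.061),("wormR",(243,215),.061),("stud",(414,246),.065),("line",(492,244),.059),("mark1",(535,300),.044),("mark2",(617,350),.044),
  ("fixL",(305,322),.058),("fixR",(487,322),.058),("movL",(315,152),.058),("movR",(493,152),.058),("headBL",(65,385),.058),("headBR",(303,385),.058),("headTL",(80,88),.058)]:
    u=z(*uv); i,j=int(round(u[1]-.5)),int(round(u[0]-.5)); T=c["pose"]
    p=cv2.undistortPoints(np.array([[u]],float),c["mtx"],c["dist_coeffs"])[0,0]
    q=T[:3,:3]@np.array([p[0],p[1],1])*d[i,j]+T[:3,3]
    print(n,np.round(u,1),np.round(ray(c,u,h),4),"depth:",np.round(q,4))
im=f["p"];
for v in range(190,240,3): print(v,[int(1000*(d[v,u])) for u in range(240,320,6)])
hole=ray(c,(28,213),.057);print(hole)
E
```

```text
wormc [255.2 213. ] [0.6223 0.0514 0.065 ] depth: [0.6223 0.0514 0.065 ]
wormL [242.4 213. ] [0.6233 0.0407 0.061 ] depth: [0.6242 0.0404 0.0582]
wormR [268.6 213. ] [0.6237 0.0619 0.061 ] depth: [0.6244 0.0618 0.0589]
stud [302.8 219.2] [0.6282 0.0893 0.065 ] depth: [0.6285 0.0894 0.0642]
line [318.4 218.8] [0.6301 0.1024 0.059 ] depth: [0.63   0.1024 0.0593]
mark1 [327. 230.] [0.6454 0.1115 0.044 ] depth: [0.6459 0.1117 0.0425]
mark2 [343.4 240. ] [0.655  0.1261 0.044 ] depth: [0.6551 0.1261 0.0437]
fixL [281.  234.4] [0.6435 0.0716 0.058 ] depth: [0.6445 0.0716 0.0553]
fixR [317.4 234.4] [0.6441 0.1019 0.058 ] depth: [0.6498 0.1034 0.0426]
movL [283.  200.4] [0.6142 0.0737 0.058 ] depth: [0.6182 0.0738 0.0434]
movR [318.6 200.4] [0.6148 0.1025 0.058 ] depth: [0.6191 0.1041 0.0423]
headBL [233. 247.] [0.654 0.031 0.058] depth: [0.6608 0.0286 0.0416]
headBR [280.6 247. ] [0.6548 0.071  0.058 ] depth: [0.6551 0.071  0.0571]
headTL [236.  187.6] [0.6029 0.0363 0.058 ] depth: [0.6034 0.036  0.0557]
190 [297, 297, 298, 298, 297, 298, 298, 312, 297, 296, 299, 297, 297, 297]
193 [300, 298
[... 524 characters left out ...]
0, 296, 298, 301, 304, 303, 318, 304, 301, 297, 296, 303, 318]
217 [304, 300, 298, 296, 301, 303, 305, 319, 304, 296, 299, 298, 302, 301]
220 [306, 303, 298, 299, 302, 307, 305, 320, 305, 299, 299, 298, 298, 305]
223 [306, 302, 298, 299, 302, 306, 304, 320, 321, 299, 300, 300, 305, 320]
226 [307, 307, 298, 300, 306, 307, 306, 321, 322, 305, 300, 300, 306, 321]
229 [307, 308, 307, 308, 307, 308, 309, 321, 324, 307, 307, 307, 307, 322]
232 [310, 309, 308, 309, 308, 309, 309, 314, 314, 314, 315, 315, 316, 325]
235 [309, 309, 308, 309, 310, 308, 308, 309, 308, 309, 308, 308, 308, 325]
238 [310, 308, 310, 310, 311, 309, 311, 310, 310, 309, 310, 308, 309, 325]
[ 0.62122757 -0.13680061  0.057     ]
```

Request:
move_arm --series '[[[0.03, 0.055, 0, 0.1, -0.45, -0.6, 0], [0, 0, 0, 0, 0, -0.6, 0], [0, 0, 0, 0, 0, -0.5, 0], [0, 0, 0, 0, 0, -0.15, 0], [0, 0, 0, 0, 0, 0, 0]]]'

```text
time_s: 3.05
tcp_pos: [0.62, 0.0384, 0.1468]
ee_rot: [[0.003, 0.025, 1.0], [0.0, 1.0, -0.025], [-1.0, 0.0, 0.003]]
wrist_force: [-0.6, 0.7, -0.3]
gripper_width: 0.001
```

```bash
python3 - <<'E'
from h import *
s=st(); c,p,d=cap("wrist","w2")
P=s["tcp_pos"]+.07*np.array(s["ee_rot"])[:,0]; print(P,proj(c,P))
cv2.imwrite("pics/w2a.png",cv2.resize(p[150:300,180:380,::-1],None,fx=4,fy=4,interpolation=cv2.INTER_CUBIC))
E
```

```text
{'time_s': 3.05, 'tcp_pos': [0.62, 0.0384, 0.1468], 'ee_rot': [[0.0035, 0.0251, 0.9997], [0.0001, 0.9997, -0.0251], [-1.0, 0.0002, 0.0035]], 'wrist_force': [-0.65, 0.696, -0.3], 'moment': [-0.0092, 0.0205, -0.0391], 'gripper_width': 0.0007}
[0.62020611 0.03841719 0.07684744] [279.8754376  275.08843536]
```

View pics/w2a.png

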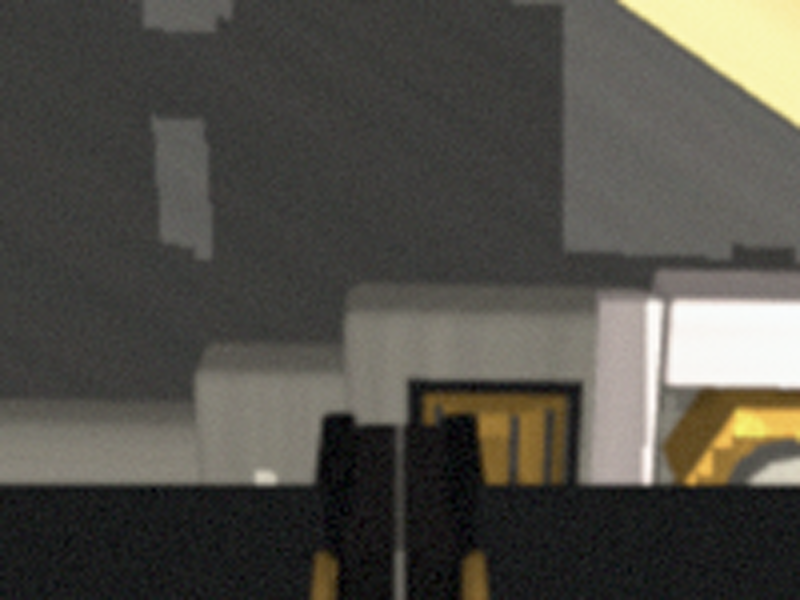

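Request:
move_arm --series '[[[0, 0, -0.03, 0.04, 0.11, -0.1, 0], [0, 0, 0, 0, 0, 0, 0], [0, 0, 0, 0, 0, 0, 0]]]'

```text
time_s: 3.48
tcp_pos: [0.6242, 0.0461, 0.1442]
ee_rot: [[0.01, 0.029, 1.0], [0.002, 1.0, -0.029], [-1.0, 0.002, 0.01]]
wrist_force: [0.9, -0.7, -0.8]
gripper_width: 0.006
```

Request:
move_arm --series '[[[0, 0, 0, 0, 0, -0.03, 0], [0, 0, 0, 0, 0, -0.02, 0]]]'

```text
time_s: 3.72
tcp_pos: [0.6244, 0.0463, 0.1417]
ee_rot: [[0.011, 0.029, 1.0], [0.002, 1.0, -0.029], [-1.0, 0.003, 0.011]]
wrist_force: [0.0, -0.6, -0.0]
gripper_width: 0.004
```

Request:
move_arm --series '[[[0, 0, 0, 0, 0, -0.02, 0]]]'

```text
time_s: 3.85
tcp_pos: [0.6243, 0.0463, 0.1404]
ee_rot: [[0.011, 0.029, 1.0], [0.002, 1.0, -0.029], [-1.0, 0.003, 0.011]]
wrist_force: [-0.4, -0.2, -0.6]
gripper_width: 0.004
```

Request:
move_arm --series '[[[0, 0, 0, 0, 0, -0.02, 0]]]'

```text
time_s: 3.98
tcp_pos: [0.6243, 0.0462, 0.139]
ee_rot: [[0.011, 0.029, 1.0], [0.002, 1.0, -0.029], [-1.0, 0.003, 0.011]]
wrist_force: [0.2, -0.3, -0.8]
gripper_width: 0.009
```

Request:
move_arm --series '[[[-0.02, 0.08, 0, 0, 0, -0.02, 0]]]'

```text
time_s: 4.1
tcp_pos: [0.6241, 0.0461, 0.1377]
ee_rot: [[-0.001, 0.029, 1.0], [-0.001, 1.0, -0.029], [-1.0, -0.001, -0.001]]
wrist_force: [-0.7, 0.1, -0.6]
gripper_width: 0.007
```

Request:
move_arm --series '[[[0, 0, 0, 0, 0, -0.02, 0]]]'

```text
time_s: 4.22
tcp_pos: [0.6243, 0.0462, 0.1364]
ee_rot: [[-0.001, 0.029, 1.0], [-0.001, 1.0, -0.029], [-1.0, -0.001, -0.001]]
wrist_force: [0.1, -0.4, 0.1]
gripper_width: 0.008
```

Request:
move_arm --series '[[[0, 0, 0, 0, 0, -0.02, 0]]]'

```text
time_s: 4.35
tcp_pos: [0.6244, 0.0463, 0.1352]
ee_rot: [[-0.001, 0.029, 1.0], [-0.001, 1.0, -0.029], [-1.0, -0.001, -0.001]]
wrist_force: [-1.0, 1.4, 1.7]
gripper_width: 0.007
```

Request:
move_arm --series '[[[0, 0, 0, 0, 0, -0.02, 0]]]'

```text
time_s: 4.47
tcp_pos: [0.6244, 0.0464, 0.135]
ee_rot: [[-0.001, 0.028, 1.0], [-0.001, 1.0, -0.028], [-1.0, -0.001, -0.001]]
wrist_force: [-3.6, 0.7, 8.7]
gripper_width: 0.007
```

Request:
move_arm --series '[[[0, 0, 0, 0, 0.03, -0.02, 0]]]'

```text
time_s: 4.6
tcp_pos: [0.6244, 0.0476, 0.135]
ee_rot: [[-0.001, 0.028, 1.0], [-0.002, 1.0, -0.028], [-1.0, -0.002, -0.001]]
wrist_force: [-2.1, -3.0, 6.6]
gripper_width: 0.002
```

Request:
move_arm --series '[[[0, 0, 0, 0, 0.03, -0.02, 0]]]'

```text
time_s: 4.72
tcp_pos: [0.6244, 0.0485, 0.1351]
ee_rot: [[-0.001, 0.027, 1.0], [-0.004, 1.0, -0.027], [-1.0, -0.004, -0.001]]
wrist_force: [-1.3, -3.1, 5.0]
gripper_width: 0.004
```

Request:
move_arm --series '[[[0, 0, 0, 0, 0.03, -0.02, 0]]]'

```text
time_s: 4.85
tcp_pos: [0.6244, 0.0493, 0.1351]
ee_rot: [[-0.001, 0.027, 1.0], [-0.006, 1.0, -0.027], [-1.0, -0.006, -0.001]]
wrist_force: [-1.1, -3.2, 5.5]
gripper_width: 0.005
```

Request:
move_arm --series '[[[0.02, 0, 0, 0, 0.05, -0.03, 0], [0.02, 0, 0, 0, 0.05, -0.03, 0]]]'

```text
time_s: 5.1
tcp_pos: [0.6246, 0.0529, 0.135]
ee_rot: [[-0.001, 0.025, 1.0], [-0.005, 1.0, -0.025], [-1.0, -0.005, -0.001]]
wrist_force: [-2.5, -4.2, 8.5]
gripper_width: 0.007
```

Request:
move_arm --series '[[[0.02, 0, 0, 0, 0.05, -0.03, 0], [0.02, 0, 0, 0, 0.05, -0.03, 0]]]'

```text
time_s: 5.35
tcp_pos: [0.6247, 0.0565, 0.1349]
ee_rot: [[-0.0, 0.025, 1.0], [-0.003, 1.0, -0.025], [-1.0, -0.003, -0.0]]
wrist_force: [-1.8, -2.8, 6.8]
gripper_width: 0.006
```

Request:
move_arm --series '[[[0.02, 0, 0, 0, 0.05, -0.03, 0], [0, 0, 0, 0, 0, 0.05, 0], [0, 0, 0, 0, 0, 0.1, 0], [0, 0, 0, 0, -0.3, 0.1, 0], [0, 0, 0, 0, 0, 0, 0]]]'

```text
time_s: 5.98
tcp_pos: [0.6249, 0.0394, 0.1504]
ee_rot: [[0.001, 0.024, 1.0], [-0.001, 1.0, -0.024], [-1.0, -0.001, 0.001]]
wrist_force: [0.2, 0.1, -0.5]
gripper_width: 0.004
```

```bash
python3 - <<'E'
from h import *
s=st(); c,p,d=cap("wrist","w3")
cv2.imwrite("pics/w3a.png",cv2.resize(p[150:300,180:380,::-1],None,fx=4,fy=4,interpolation=cv2.INTER_CUBIC))
E
```

```text
{'time_s': 5.975, 'tcp_pos': [0.6249, 0.0394, 0.1504], 'ee_rot': [[0.0007, 0.0243, 0.9997], [-0.0013, 0.9997, -0.0243], [-1.0, -0.0012, 0.0007]], 'wrist_force': [0.1604, 0.0875, -0.4928], 'moment': [0.0148, -0.031, 0.0023], 'gripper_width': 0.0037}
```

View pics/w3a.png

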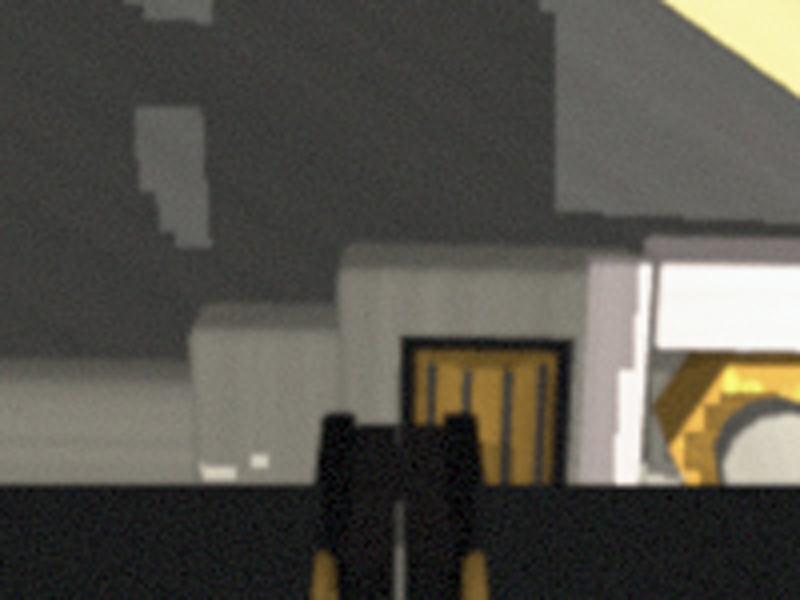

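Request:
move_arm --series '[[[0, 0, 0, 0, 0.06, -0.18, 0], [0, 0, 0, 0, 0, 0, 0], [0, 0, 0, 0, 0, 0, 0]]]'

```text
time_s: 6.4
tcp_pos: [0.6244, 0.0438, 0.1376]
ee_rot: [[-0.001, 0.024, 1.0], [-0.001, 1.0, -0.024], [-1.0, -0.001, -0.001]]
wrist_force: [-0.3, 0.5, 0.4]
gripper_width: 0.002
```

Request:
move_arm --series '[[[0, 0, 0, 0, 0, -0.03, 0], [0, 0, 0, 0, 0, -0.025, 0], [0.02, 0, 0, 0, 0.05, -0.03, 0], [0.02, 0, 0, 0, 0.05, -0.03, 0]]]'

```text
time_s: 6.9
tcp_pos: [0.6248, 0.0474, 0.135]
ee_rot: [[-0.001, 0.021, 1.0], [-0.001, 1.0, -0.021], [-1.0, -0.001, -0.001]]
wrist_force: [-3.2, -4.0, 10.0]
gripper_width: 0.005
```

Request:
move_arm --series '[[[0.02, 0, 0, 0, 0.05, -0.03, 0], [0.02, 0, 0, 0, 0.05, -0.03, 0]]]'

```text
time_s: 7.15
tcp_pos: [0.6249, 0.051, 0.135]
ee_rot: [[-0.001, 0.021, 1.0], [0.0, 1.0, -0.021], [-1.0, 0.0, -0.001]]
wrist_force: [-1.2, -4.4, 8.1]
gripper_width: 0.006
```

Request:
move_arm --series '[[[0.02, 0, 0, 0, 0.05, -0.03, 0], [0.02, 0, 0, 0, 0.05, -0.03, 0]]]'

```text
time_s: 7.4
tcp_pos: [0.625, 0.0546, 0.135]
ee_rot: [[-0.001, 0.02, 1.0], [0.002, 1.0, -0.02], [-1.0, 0.002, -0.001]]
wrist_force: [-2.8, -3.4, 7.6]
gripper_width: 0.005
```

Request:
move_arm --series '[[[0, 0, 0, 0, 0.05, -0.03, 0], [0, 0, 0, 0, 0.05, -0.03, 0], [0, 0, 0, 0, 0, 0.06, 0], [0, 0, 0, 0, -0.24, 0.03, 0], [0, 0, 0, 0, 0, 0, 0], [0, 0, 0, 0, 0, 0, 0]]]'

```text
time_s: 8.15
tcp_pos: [0.6252, 0.0431, 0.14]
ee_rot: [[0.001, 0.02, 1.0], [-0.0, 1.0, -0.02], [-1.0, -0.0, 0.001]]
wrist_force: [0.4, 0.4, -0.1]
gripper_width: 0.008
```

Third stroke.

Request:
move_arm --series '[[[0, 0, 0, 0, 0, -0.06, 0], [0, 0, 0, 0, 0, -0.025, 0], [0, 0, 0, 0, 0, -0.025, 0], [0.02, 0, 0, 0, 0.05, -0.03, 0], [0.02, 0, 0, 0, 0.05, -0.03, 0]]]'

```text
time_s: 8.78
tcp_pos: [0.6255, 0.046, 0.1348]
ee_rot: [[-0.0, 0.016, 1.0], [-0.002, 1.0, -0.016], [-1.0, -0.002, -0.0]]
wrist_force: [-3.0, -5.4, 9.1]
gripper_width: 0.001
```

Request:
move_arm --series '[[[0.02, 0, 0, 0, 0.05, -0.03, 0], [0.01, 0, 0, 0, 0.05, -0.03, 0], [0.01, 0, 0, 0, 0.05, -0.03, 0]]]'

```text
time_s: 9.15
tcp_pos: [0.6257, 0.0516, 0.135]
ee_rot: [[0.0, 0.014, 1.0], [-0.003, 1.0, -0.014], [-1.0, -0.003, 0.0]]
wrist_force: [-0.7, -4.3, 8.6]
gripper_width: 0.004
```

Request:
move_arm --series '[[[0, 0, 0, 0, 0.05, -0.03, 0], [0, 0, 0, 0, 0.05, -0.03, 0], [0, 0, 0, 0, 0.05, -0.03, 0]]]'

```text
time_s: 9.52
tcp_pos: [0.6257, 0.0573, 0.1348]
ee_rot: [[-0.0, 0.012, 1.0], [-0.01, 1.0, -0.012], [-1.0, -0.01, -0.0]]
wrist_force: [-2.8, -3.5, 7.9]
gripper_width: 0.008
```

Request:
move_arm --series '[[[0, 0, 0, 0, 0, 0.06, 0], [0, 0, 0, 0, -0.26, 0.03, 0], [0, 0, 0, 0, 0, 0, 0], [0, 0, 0, 0, 0, 0, 0]]]'

```text
time_s: 10.02
tcp_pos: [0.6255, 0.0406, 0.1397]
ee_rot: [[-0.001, 0.013, 1.0], [-0.009, 1.0, -0.013], [-1.0, -0.009, -0.001]]
wrist_force: [0.9, 0.3, 0.0]
gripper_width: 0.005
```

```bash
python3 - <<'E'
from h import *
s=st(); c,p,d=cap("wrist","w4")
cv2.imwrite("pics/w4a.png",cv2.resize(p[150:300,180:380,::-1],None,fx=4,fy=4,interpolation=cv2.INTER_CUBIC))
E
```

```text
{'time_s': 10.025, 'tcp_pos': [0.6255, 0.0406, 0.1397], 'ee_rot': [[-0.0007, 0.0127, 0.9999], [-0.0092, 0.9999, -0.0127], [-1.0, -0.0092, -0.0006]], 'wrist_force': [0.8909, 0.3094, 0.0148], 'moment': [0.0221, -0.0813, -0.0713], 'gripper_width': 0.0052}
```

View pics/w4a.png

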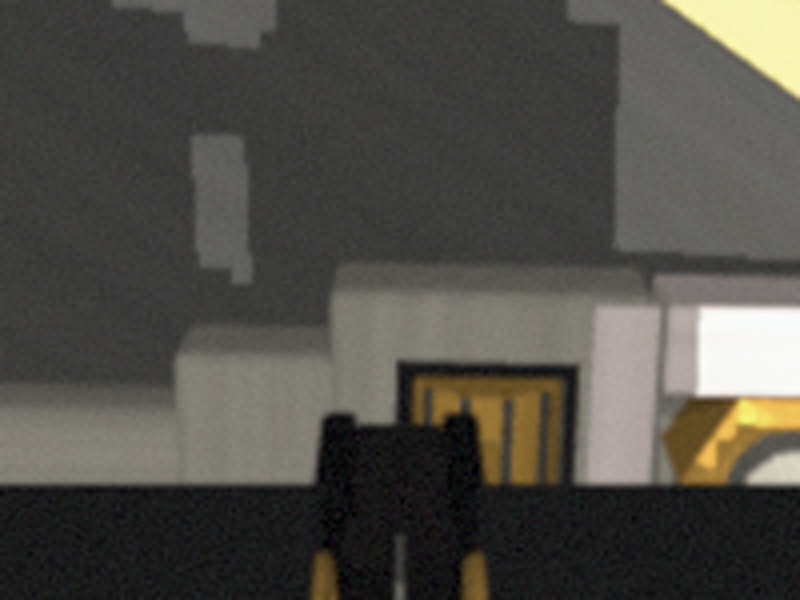

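Request:
move_arm --series '[[[0.05, 0, -0.03, 0, 0.03, -0.06, 0], [0.02, 0, -0.02, 0, 0, -0.025, 0], [0, 0, 0, 0, 0, -0.025, 0], [0.02, 0, 0, 0, 0.05, -0.03, 0], [0.02, 0, 0, 0, 0.05, -0.03, 0]]]'

```text
time_s: 10.7
tcp_pos: [0.6257, 0.0451, 0.1346]
ee_rot: [[-0.002, 0.017, 1.0], [-0.001, 1.0, -0.017], [-1.0, -0.001, -0.002]]
wrist_force: [-3.3, -6.0, 9.6]
gripper_width: 0.006
```

Request:
move_arm --series '[[[0.02, 0, 0, 0, 0.05, -0.03, 0], [0.02, 0, 0, 0, 0.05, -0.03, 0]]]'

```text
time_s: 10.95
tcp_pos: [0.6257, 0.0483, 0.135]
ee_rot: [[-0.002, 0.015, 1.0], [-0.0, 1.0, -0.015], [-1.0, -0.0, -0.002]]
wrist_force: [-2.3, -4.8, 8.0]
gripper_width: 0.008
```

Request:
move_arm --series '[[[0.02, 0, 0, 0, 0.05, -0.03, 0], [0.02, 0, 0, 0, 0.05, -0.03, 0]]]'

```text
time_s: 11.2
tcp_pos: [0.6257, 0.0519, 0.1349]
ee_rot: [[-0.003, 0.014, 1.0], [0.001, 1.0, -0.014], [-1.0, 0.001, -0.003]]
wrist_force: [-2.2, -4.8, 8.0]
gripper_width: 0.005
```

Request:
move_arm --series '[[[0, 0, 0, 0, 0.05, -0.03, 0], [0, 0, 0, 0, 0.05, -0.03, 0]]]'

```text
time_s: 11.45
tcp_pos: [0.6256, 0.0554, 0.1349]
ee_rot: [[-0.003, 0.013, 1.0], [-0.004, 1.0, -0.013], [-1.0, -0.004, -0.003]]
wrist_force: [-2.3, -3.8, 9.5]
gripper_width: 0.007
```

Request:
move_arm --series '[[[0, 0, 0, 0, 0.05, -0.03, 0]]]'

```text
time_s: 11.58
tcp_pos: [0.6256, 0.0574, 0.1348]
ee_rot: [[-0.003, 0.012, 1.0], [-0.006, 1.0, -0.012], [-1.0, -0.006, -0.003]]
wrist_force: [-2.1, -3.0, 7.9]
gripper_width: 0.001
```

Request:
move_arm --series '[[[0, 0, 0, 0, 0, 0.06, 0], [0, 0, -0.04, 0, -0.26, 0.03, 0], [0, 0, 0, 0, 0, 0, 0], [0, 0, 0, 0, 0, 0, 0]]]'

```text
time_s: 12.08
tcp_pos: [0.6254, 0.0407, 0.1398]
ee_rot: [[-0.004, 0.019, 1.0], [-0.005, 1.0, -0.019], [-1.0, -0.005, -0.003]]
wrist_force: [-0.2, 0.0, -1.3]
gripper_width: 0.008
```

```bash
python3 - <<'E'
from h import *
s=st(); c,p,d=cap("wrist","w5")
cv2.imwrite("pics/w5a.png",cv2.resize(p[150:300,180:380,::-1],None,fx=4,fy=4,interpolation=cv2.INTER_CUBIC))
E
```

```text
{'time_s': 12.075, 'tcp_pos': [0.6254, 0.0407, 0.1398], 'ee_rot': [[-0.0036, 0.0193, 0.9998], [-0.005, 0.9998, -0.0193], [-1.0, -0.005, -0.0035]], 'wrist_force': [-0.2328, 0.005, -1.2598], 'moment': [0.0192, -0.0238, -0.0423], 'gripper_width': 0.0077}
```

View pics/w5a.png

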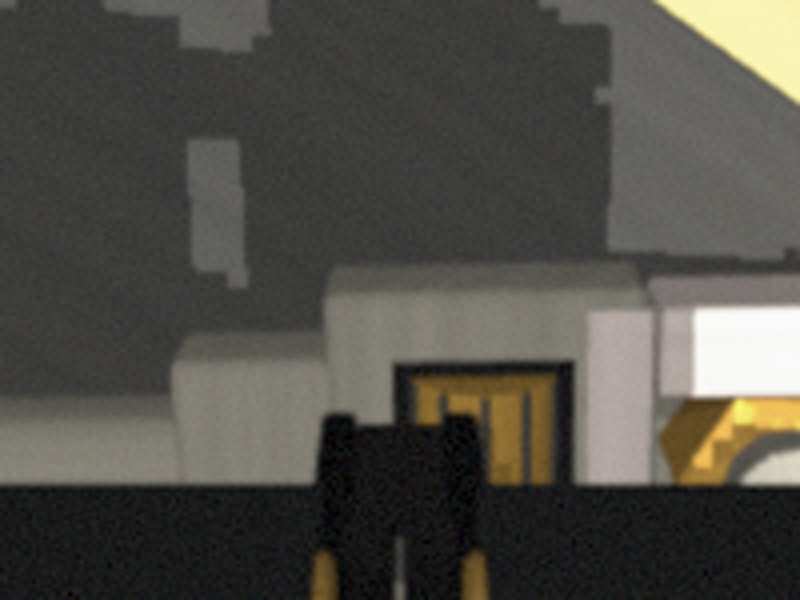

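Request:
move_arm --series '[[[0.04, 0, 0, 0, 0.03, -0.06, 0], [0, 0, 0, 0, 0, -0.025, 0], [0, 0, 0, 0, 0, -0.025, 0], [0.02, 0, 0, 0, 0.05, -0.03, 0], [0.02, 0, 0, 0, 0.05, -0.03, 0]]]'

```text
time_s: 12.75
tcp_pos: [0.6256, 0.0452, 0.1346]
ee_rot: [[-0.005, 0.015, 1.0], [-0.002, 1.0, -0.015], [-1.0, -0.002, -0.005]]
wrist_force: [-3.7, -6.4, 11.4]
gripper_width: 0.003
```

Request:
move_arm --series '[[[0.02, 0, 0, 0, 0.05, -0.03, 0], [0.02, 0, 0, 0, 0.05, -0.03, 0]]]'

```text
time_s: 13.0
tcp_pos: [0.6256, 0.048, 0.135]
ee_rot: [[-0.005, 0.014, 1.0], [-0.002, 1.0, -0.014], [-1.0, -0.002, -0.005]]
wrist_force: [-1.4, -5.9, 7.6]
gripper_width: 0.002
```

Request:
move_arm --series '[[[0.02, 0, 0, 0, 0.05, -0.03, 0], [0.02, 0, 0, 0, 0.05, -0.03, 0]]]'

```text
time_s: 13.25
tcp_pos: [0.6256, 0.0508, 0.135]
ee_rot: [[-0.006, 0.012, 1.0], [-0.002, 1.0, -0.012], [-1.0, -0.002, -0.006]]
wrist_force: [-2.7, -6.6, 8.8]
gripper_width: 0.005
```

Request:
move_arm --series '[[[0, 0, 0, 0, 0.05, -0.03, 0], [0, 0, 0, 0, 0.05, -0.03, 0]]]'

```text
time_s: 13.5
tcp_pos: [0.6258, 0.0534, 0.1349]
ee_rot: [[-0.006, 0.011, 1.0], [-0.008, 1.0, -0.011], [-1.0, -0.008, -0.006]]
wrist_force: [-1.8, -7.3, 8.6]
gripper_width: 0.008
```

Request:
move_arm --series '[[[0, 0, 0, 0, 0, 0.1, 0], [0.05, 0, -0.05, -0.1, 0.1, 0.8, 0], [0, 0, 0, -0.2, 0.1, 0.9, 0], [0, 0, 0, 0, 0, 0, 0], [0, 0, 0, 0, 0, 0, 0]]]'

```text
time_s: 14.12
tcp_pos: [0.6065, 0.0665, 0.2446]
ee_rot: [[-0.008, 0.019, 1.0], [0.001, 1.0, -0.019], [-1.0, 0.001, -0.008]]
wrist_force: [-0.2, 0.2, 0.0]
gripper_width: 0.005
```

```bash
python3 - <<'E'
from h import *
s=st(); c,p,d=cap("wrist","w6")
cv2.imwrite("pics/w6a.png",cv2.resize(p[150:290,200:360,::-1],None,fx=5,fy=5,interpolation=cv2.INTER_CUBIC))
E
```

```text
{'time_s': 14.125, 'tcp_pos': [0.6065, 0.0665, 0.2446], 'ee_rot': [[-0.0079, 0.0186, 0.9998], [0.0011, 0.9998, -0.0186], [-1.0, 0.001, -0.008]], 'wrist_force': [-0.2007, 0.179, 0.0466], 'moment': [-0.0336, -0.0426, -0.0419], 'gripper_width': 0.0054}
```

View pics/w6a.png

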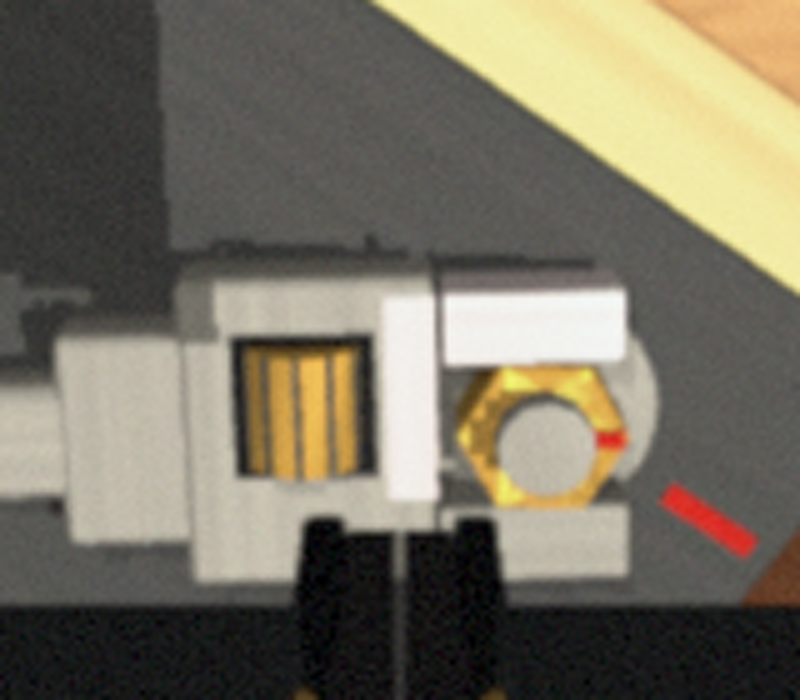

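```bash
python3 - <<'E'
from h import *
f=np.load("pics/w6.npz"); c={k:f[k] for k in ["mtx","dist_coeffs","pose"]}
for n,uv,h in [("movL",(447,361),.058),("movR",(624,362),.058),("fixR",(610,505),.058),("fixM",(590,505),.058),("stud",(547,446),.065),("line",(625,439),.059),("wormc",(304,400),.065),("mark1",(668,494),.044),("mark2",(753,547),.044),("headTL",(212,277),.058),("headTR",(435,277),.058),("headBL",(195,581),.058),("jawendR",(629,575),.058)]:
    print(n,np.round(ray(c,(200+uv[0]/5,150+uv[1]/5),h),4))
E
python3 - <<'E'
import numpy as np,cv2
im=np.load("pics/w6.npz")["p"]
cv2.imwrite("pics/w6b.png",cv2.resize(im[212:262,282:336],None,fx=12,fy=12,interpolation=cv2.INTER_CUBIC))
E
```

```text
movL [0.6166 0.0742 0.058 ]
movR [0.6173 0.1021 0.058 ]
fixR [0.6415 0.1002 0.058 ]
fixM [0.6414 0.097  0.058 ]
stud [0.6286 0.0895 0.065 ]
line [0.6298 0.1023 0.059 ]
wormc [0.6203 0.0519 0.065 ]
mark1 [0.6454 0.1117 0.044 ]
mark2 [0.6554 0.1264 0.044 ]
headTL [0.6022 0.0378 0.058 ]
headTR [0.6029 0.0725 0.058 ]
headBL [0.6535 0.0327 0.058 ]
jawendR [0.6538 0.1035 0.058 ]
```

View pics/w6b.png

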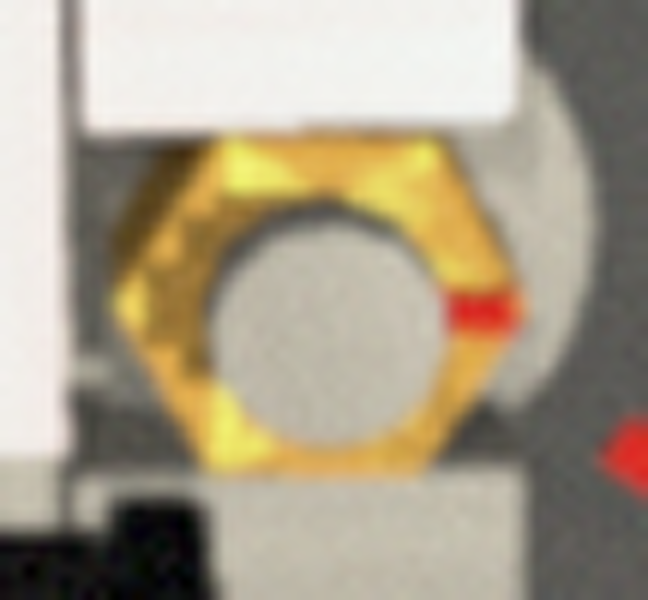

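Request:
move_arm --series '[[[0, 0.06, 0, 0.15, -0.18, -0.6, 0], [0, 0, 0, 0.15, -0.18, -0.7, 0], [0, 0, 0, 0, 0, -0.38, 0], [0, 0, 0, 0, 0, 0, 0], [0, 0, 0, 0, 0, 0, 0]]]'

```text
time_s: 14.8
tcp_pos: [0.6244, 0.0438, 0.1368]
ee_rot: [[-0.022, 0.018, 1.0], [-0.001, 1.0, -0.018], [-1.0, -0.001, -0.022]]
wrist_force: [0.6, -0.0, 0.8]
gripper_width: 0.004
```

Request:
move_arm --series '[[[0, -0.15, 0, 0, 0, 0.01, 0], [0, 0, 0, 0, 0, 0, 0]]]'

```text
time_s: 15.05
tcp_pos: [0.6251, 0.0442, 0.1392]
ee_rot: [[0.003, 0.018, 1.0], [-0.0, 1.0, -0.018], [-1.0, -0.0, 0.003]]
wrist_force: [-0.4, -0.7, -0.3]
gripper_width: 0.005
```

Request:
move_arm --series '[[[0, 0, 0, 0, 0, -0.03, 0], [0, 0, 0, 0, 0, -0.025, 0], [0.02, 0, 0, 0, 0.05, -0.03, 0], [0.02, 0, 0, 0, 0.05, -0.03, 0]]]'

```text
time_s: 15.55
tcp_pos: [0.6257, 0.0499, 0.1349]
ee_rot: [[0.006, 0.017, 1.0], [0.004, 1.0, -0.017], [-1.0, 0.005, 0.006]]
wrist_force: [-2.8, -4.6, 10.6]
gripper_width: 0.008
```

Request:
move_arm --series '[[[0.02, 0, 0, 0, 0.05, -0.03, 0], [0.02, 0, 0, 0, 0.05, -0.03, 0]]]'

```text
time_s: 15.8
tcp_pos: [0.6258, 0.053, 0.135]
ee_rot: [[0.005, 0.015, 1.0], [0.004, 1.0, -0.015], [-1.0, 0.004, 0.005]]
wrist_force: [-3.4, -6.5, 8.9]
gripper_width: 0.008
```

Request:
move_arm --series '[[[0.02, 0, 0, 0, 0.05, -0.03, 0], [0.02, 0, 0, 0, 0.05, -0.03, 0]]]'

```text
time_s: 16.05
tcp_pos: [0.6264, 0.0563, 0.1349]
ee_rot: [[0.006, 0.013, 1.0], [0.005, 1.0, -0.013], [-1.0, 0.005, 0.006]]
wrist_force: [-1.5, -3.2, 5.6]
gripper_width: 0.005
```

Request:
move_arm --series '[[[0.01, 0, 0, 0, 0.05, -0.03, 0], [0, 0, 0, 0, 0.05, -0.03, 0]]]'

```text
time_s: 16.3
tcp_pos: [0.6273, 0.0608, 0.1345]
ee_rot: [[0.008, 0.012, 1.0], [0.003, 1.0, -0.012], [-1.0, 0.003, 0.008]]
wrist_force: [-0.9, -3.1, 6.6]
gripper_width: 0.005
```

Request:
move_arm --series '[[[0, 0, 0, 0, 0, 0.1, 0], [0, 0, -0.04, -0.1, 0.3, 0.6, 0], [0, -0.06, 0, 0, 0.3, 0.6, 0], [0, 0, 0, 0, 0, 0, 0], [0, 0, 0, 0, 0, 0, 0]]]'

```text
time_s: 16.92
tcp_pos: [0.6203, 0.0986, 0.2131]
ee_rot: [[0.014, 0.019, 1.0], [0.005, 1.0, -0.019], [-1.0, 0.005, 0.014]]
wrist_force: [-0.5, 0.2, -0.1]
gripper_width: 0.009
```

```bash
python3 - <<'E'
from h import *
s=st(); c,p,d=cap("wrist","w7")
cv2.imwrite("pics/w7a.png",cv2.resize(p[140:280,160:320,::-1],None,fx=5,fy=5,interpolation=cv2.INTER_CUBIC))
E
```

```text
{'time_s': 16.925, 'tcp_pos': [0.6203, 0.0986, 0.2131], 'ee_rot': [[0.0137, 0.0188, 0.9997], [0.0048, 0.9998, -0.0189], [-0.9999, 0.005, 0.0136]], 'wrist_force': [-0.4678, 0.1709, -0.1474], 'moment': [-0.093, 0.0127, 0.0272], 'gripper_width': 0.009}
```

View pics/w7a.png

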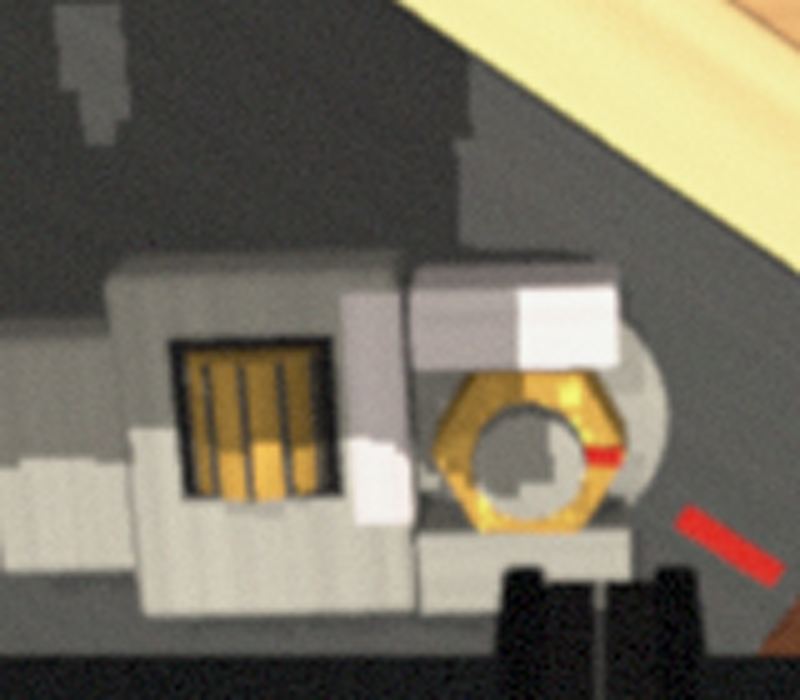

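```bash
python3 - <<'E'
from h import *
f=np.load("pics/w7.npz"); c={k:f[k] for k in ["mtx","dist_coeffs","pose"]}
im=f["p"]
cv2.imwrite("pics/w7b.png",cv2.resize(im[205:260,238:298],None,fx=12,fy=12,interpolation=cv2.INTER_CUBIC))
for n,uv,h in [("movR",(612,367),.058),("movL",(417,371),.058),("fixL",(425,530),.058),("fixR",(625,529),.058)]:
    print(n,np.round(ray(c,(160+uv[0]/5,140+uv[1]/5),h),4))
g=cv2.cvtColor(im,cv2.COLOR_BGR2GRAY).astype(int)
for u in [244,246,248,282]: print(u,g[208:254,u].tolist())
for u in [244,248,265,280]:print(np.round(ray(c,(u,213),.058),4),[ (ray(c,(u,v+1),.058)-ray(c,(u,v),.058))[0].round(5) for v in (213,245)])
E
```

```text
movR [0.6172 0.1013 0.058 ]
movL [0.6172 0.0742 0.058 ]
fixL [0.6411 0.0742 0.058 ]
fixR [0.6415 0.1028 0.058 ]
244 [165, 166, 166, 164, 163, 150, 117, 101, 100, 101, 101, 103, 97, 97, 93, 95, 94, 99, 93, 97, 93, 97, 99, 101, 120, 142, 154, 160, 159, 141, 95, 65, 66, 67, 69, 65, 69, 83, 125, 167, 191, 187, 184, 186, 181, 183]
246 [166, 166, 166, 163, 162, 149, 116, 98, 99, 98, 98, 99, 98, 96, 94, 100, 96, 94, 94, 90, 97, 98, 103, 108, 105, 102, 126, 166, 174, 152, 108, 86, 69, 74, 81, 82, 86, 95, 129, 173, 191, 194, 190, 192, 197, 195]
248 [165, 163, 165, 163, 165, 149, 111, 97, 98, 99, 100, 104, 114, 106, 94, 85, 77, 85, 91, 105, 109, 121, 128, 144, 161, 153, 139, 136, 126, 118, 105, 93, 80, 83, 83, 81, 81, 94, 130, 175, 192, 194, 192, 192, 196, 193]
282 [241, 240, 241, 240, 233, 198, 174, 170, 172, 165, 160, 145, 123, 107, 94, 94, 117, 133, 153, 169, 163, 117, 98, 93, 110, 142, 177, 177, 173, 166, 140, 97, 63, 60, 71, 77, 88, 120, 168, 191, 189, 190, 190, 189, 188, 192]
[0.6164 0.0747 0.058 ] [np.float64(0.00073), np.float64(0.00077)]
[0.6164 0.0775 0.058 ] [np.float64(0.00073), np.float64(0.00077)]
[0.6167 0.0893 0.058 ] [np.float64(0.00073), np.float64(0.00077)]
[0.6169 0.0997 0.058 ] [np.float64(0.00073), np.float64(0.00077)]
```

View pics/w7b.png

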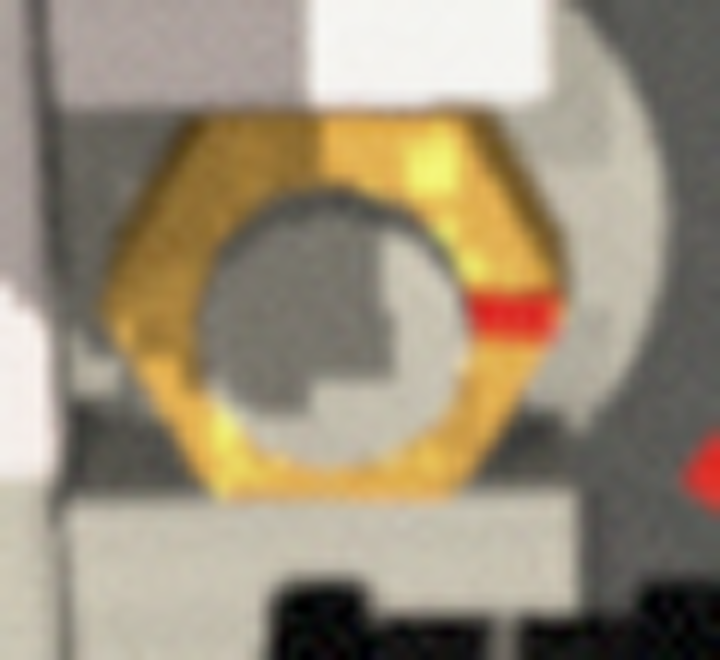

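Request:
move_arm --series '[[[0, 0.08, 0, 0.05, -0.45, -0.2, 0], [0, 0, 0, 0.04, -0.45, -0.5, 0], [0, 0, 0, 0, 0, -0.48, 0], [0, 0, 0, 0, 0, 0, 0], [0, 0, 0, 0, 0, 0, 0]]]'

```text
time_s: 17.6
tcp_pos: [0.625, 0.0413, 0.1372]
ee_rot: [[-0.003, 0.02, 1.0], [0.003, 1.0, -0.02], [-1.0, 0.003, -0.003]]
wrist_force: [-0.5, -0.3, 0.4]
gripper_width: 0.006
```

Request:
move_arm --series '[[[0, 0, 0, 0, 0.06, -0.02, 0], [0, 0, 0, 0, 0, -0.03, 0], [0.02, 0, 0, 0, 0.05, -0.035, 0], [0.02, 0, 0, 0, 0.05, -0.035, 0]]]'

```text
time_s: 18.1
tcp_pos: [0.6262, 0.0508, 0.1349]
ee_rot: [[0.001, 0.017, 1.0], [0.006, 1.0, -0.017], [-1.0, 0.006, 0.001]]
wrist_force: [-2.9, -6.4, 10.7]
gripper_width: 0.009
```

Request:
move_arm --series '[[[0.02, 0, 0, 0, 0.05, -0.035, 0], [0.02, 0, 0, 0, 0.05, -0.035, 0]]]'

```text
time_s: 18.35
tcp_pos: [0.6266, 0.0542, 0.135]
ee_rot: [[0.002, 0.015, 1.0], [0.007, 1.0, -0.015], [-1.0, 0.007, 0.002]]
wrist_force: [-1.0, -6.2, 7.5]
gripper_width: 0.011
```

Request:
move_arm --series '[[[0.02, 0, 0, 0, 0.05, -0.035, 0], [0.02, 0, 0, 0, 0.05, -0.035, 0]]]'

```text
time_s: 18.6
tcp_pos: [0.6274, 0.0587, 0.1345]
ee_rot: [[0.005, 0.014, 1.0], [0.01, 1.0, -0.014], [-1.0, 0.01, 0.005]]
wrist_force: [-0.6, -1.5, 4.3]
gripper_width: 0.001
```

Request:
move_arm --series '[[[0, 0, 0, 0, 0, 0.1, 0], [0, 0, -0.04, -0.08, 0.38, 0.6, 0], [0, 0, 0, 0, 0.35, 0.6, 0], [0, 0, 0, 0, 0, 0, 0], [0, 0, 0, 0, 0, 0, 0]]]'

```text
time_s: 19.23
tcp_pos: [0.6217, 0.1049, 0.2146]
ee_rot: [[0.005, 0.02, 1.0], [0.012, 1.0, -0.02], [-1.0, 0.012, 0.004]]
wrist_force: [0.1, -0.4, -1.4]
gripper_width: 0.008
```

```bash
python3 - <<'E'
from h import *
s=st(); c,p,d=cap("wrist","w8")
cv2.imwrite("pics/w8a.png",cv2.resize(p[140:280,160:320,::-1],None,fx=5,fy=5,interpolation=cv2.INTER_CUBIC))
E
```

```text
{'time_s': 19.225, 'tcp_pos': [0.6217, 0.1049, 0.2146], 'ee_rot': [[0.0047, 0.0201, 0.9998], [0.0124, 0.9997, -0.0201], [-0.9999, 0.0125, 0.0045]], 'wrist_force': [0.1164, -0.3735, -1.3964], 'moment': [-0.0925, -0.0437, 0.0041], 'gripper_width': 0.0082}
```

View pics/w8a.png

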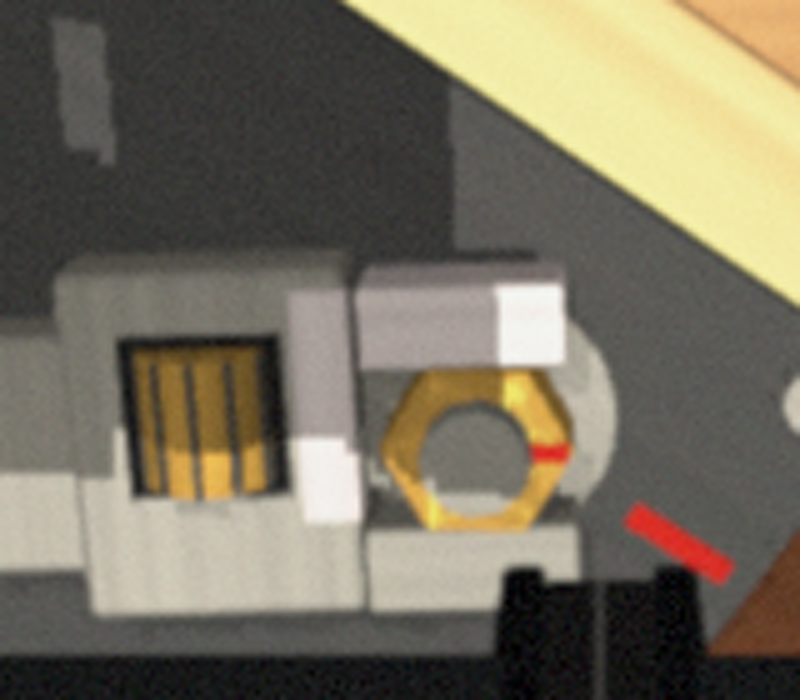

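Request:
move_arm --series '[[[-0.09, 0, 0, 0.25, -0.7, -0.05, 0], [0, 0, 0, 0.25, -0.8, -0.1, 0], [0, 0, 0, 0.25, -0.8, -0.1, 0], [0, 0, 0, 0.1, -0.6, 0, 0], [0, 0, 0, 0, 0, 0, 0], [0, 0, 0, 0, 0, 0, 0]]]'

```text
time_s: 20.02
tcp_pos: [0.6715, -0.076, 0.1916]
ee_rot: [[-0.006, 0.021, 1.0], [-0.001, 1.0, -0.021], [-1.0, -0.001, -0.006]]
wrist_force: [0.9, -0.4, -0.4]
gripper_width: 0.003
```

```bash
python3 - <<'E'
from h import *
s=st(); c,p,d=cap("wrist","w9")
for a in (.175,.12,.2):
  P=[.6286-a*.02,.0895-a,.057]; print(P,proj(c,P))
E
```

```text
{'time_s': 20.025, 'tcp_pos': [0.6715, -0.076, 0.1916], 'ee_rot': [[-0.0065, 0.0214, 0.9997], [-0.0013, 0.9998, -0.0214], [-1.0, -0.0014, -0.0065]], 'wrist_force': [0.919, -0.4493, -0.3963], 'moment': [-0.0403, 0.0134, -0.0479], 'gripper_width': 0.0032}
[0.6251000000000001, -0.08549999999999999, 0.057] [262.90566895 160.09867592]
[0.6262000000000001, -0.0305, 0.057] [352.95276298 160.02110645]
[0.6246, -0.11050000000000001, 0.057] [221.9940383  160.14827199]
```

View pics/w9.png

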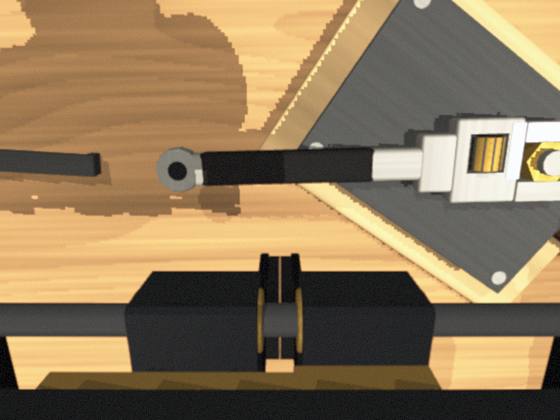

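Request:
move_arm --series '[[[0, 0.04, 0, 0, -0.1, -0.6, 0], [0, 0, 0, 0, 0, -0.4, 0], [0, 0, 0, 0, 0, -0.15, 0], [0, 0, 0, 0, 0, 0, 0]]]'

```text
time_s: 20.58
tcp_pos: [0.6716, -0.0777, 0.1223]
ee_rot: [[-0.01, 0.015, 1.0], [-0.001, 1.0, -0.015], [-1.0, -0.001, -0.01]]
wrist_force: [1.1, -0.8, 0.0]
gripper_width: 0.001
```

Request:
move_arm --series '[[[0, -0.07, 0, -0.05, -0.09, -0.07, 0], [0, 0, 0, -0.1, 0, 0, 0], [0, 0, 0, -0.1, 0, 0, 0], [0, 0, 0, -0.05, 0, 0, 0]]]'

```text
time_s: 21.08
tcp_pos: [0.6536, -0.083, 0.121]
ee_rot: [[0.005, 0.014, 1.0], [-0.001, 1.0, -0.014], [-1.0, -0.001, 0.006]]
wrist_force: [-0.1, 0.2, 0.0]
gripper_width: 0.005
```

```bash
python3 - <<'E'
from h import *
s=st(); c,p,d=cap("wrist","w10")
E
```

```text
{'time_s': 21.075, 'tcp_pos': [0.6536, -0.083, 0.121], 'ee_rot': [[0.0055, 0.0141, 0.9999], [-0.0011, 0.9999, -0.0141], [-1.0, -0.001, 0.0055]], 'wrist_force': [-0.0945, 0.1745, 0.0364], 'moment': [-0.0204, 0.012, -0.0135], 'gripper_width': 0.0049}
```

View pics/w10.png

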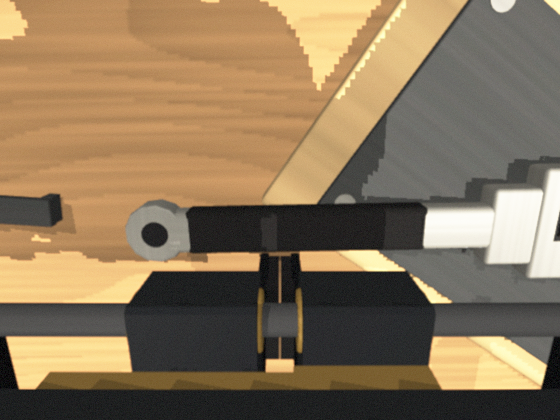

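Request:
move_arm --series '[[[0, 0, 0, -0.05, 0, -0.05, 0], [0, 0, -0.2, -0.1, 0, 0, 0], [0, 0, -0.35, -0.15, 0, 0, 0], [0, 0, -0.35, -0.15, 0, 0, 0]]]'

```text
time_s: 21.62
tcp_pos: [0.6282, -0.0835, 0.1187]
ee_rot: [[0.013, 0.145, 0.989], [-0.003, 0.989, -0.145], [-1.0, -0.001, 0.013]]
wrist_force: [2.9, -0.6, -1.3]
gripper_width: 0.004
```

```bash
python3 - <<'E'
from h import *
s=st(); c,p,d=cap("wrist","w11")
p2,_=viewer.capture("top"); cv2.imwrite("pics/t11.png",cv2.resize(p2[130:210,200:360,::-1],None,fx=4,fy=4,interpolation=cv2.INTER_CUBIC))
E
```

```text
{'time_s': 21.625, 'tcp_pos': [0.6282, -0.0835, 0.1187], 'ee_rot': [[0.0129, 0.145, 0.9893], [-0.0031, 0.9894, -0.145], [-0.9999, -0.0012, 0.0132]], 'wrist_force': [2.8847, -0.6407, -1.29], 'moment': [-0.2789, -0.7046, 0.0233], 'gripper_width': 0.0035}
```

View pics/w11.png

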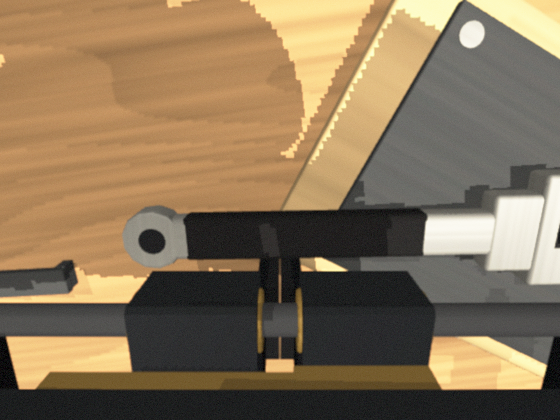

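View pics/t11.png

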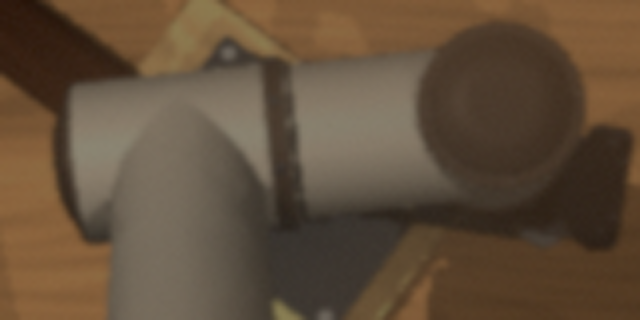

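Request:
move_arm --series '[[[0, 0.04, -0.38, -0.16, 0, 0, 0], [0, 0.02, -0.38, -0.16, 0.02, 0, 0], [0, 0.02, -0.38, -0.16, 0.03, 0, 0]]]'

```text
time_s: 22.1
tcp_pos: [0.6003, -0.0805, 0.1189]
ee_rot: [[0.004, 0.301, 0.954], [-0.004, 0.954, -0.301], [-1.0, -0.003, 0.005]]
wrist_force: [1.1, -2.0, -1.6]
gripper_width: 0.003
```

Request:
move_arm --series '[[[0, 0, -0.38, -0.16, 0.04, 0, 0], [0, 0, -0.38, -0.16, 0.04, 0, 0]]]'

```text
time_s: 22.35
tcp_pos: [0.5818, -0.0762, 0.119]
ee_rot: [[0.005, 0.403, 0.915], [-0.006, 0.915, -0.403], [-1.0, -0.003, 0.007]]
wrist_force: [3.1, -0.9, -1.4]
gripper_width: 0.004
```

Request:
move_arm --series '[[[0, 0, -0.38, -0.14, 0.05, 0, 0], [0, 0, -0.38, -0.14, 0.06, 0, 0]]]'

```text
time_s: 22.6
tcp_pos: [0.5652, -0.0702, 0.1191]
ee_rot: [[0.005, 0.499, 0.866], [-0.007, 0.866, -0.499], [-1.0, -0.004, 0.008]]
wrist_force: [1.8, -2.9, -0.7]
gripper_width: 0.006
```

```bash
python3 - <<'E'
from h import *
s=st(); c,p,d=cap("wrist","w12")
cap("side","s12",(180,180,340,300),5)
E
```

```text
{'time_s': 22.6, 'tcp_pos': [0.5652, -0.0702, 0.1191], 'ee_rot': [[0.0053, 0.4994, 0.8664], [-0.0074, 0.8664, -0.4993], [-1.0, -0.0038, 0.0083]], 'wrist_force': [1.7736, -2.8758, -0.6672], 'moment': [-0.8209, -0.4891, -0.0228], 'gripper_width': 0.0062}
```

View pics/w12.png

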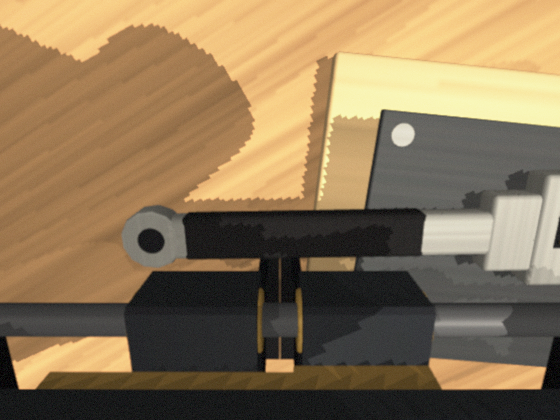

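View pics/s12.png

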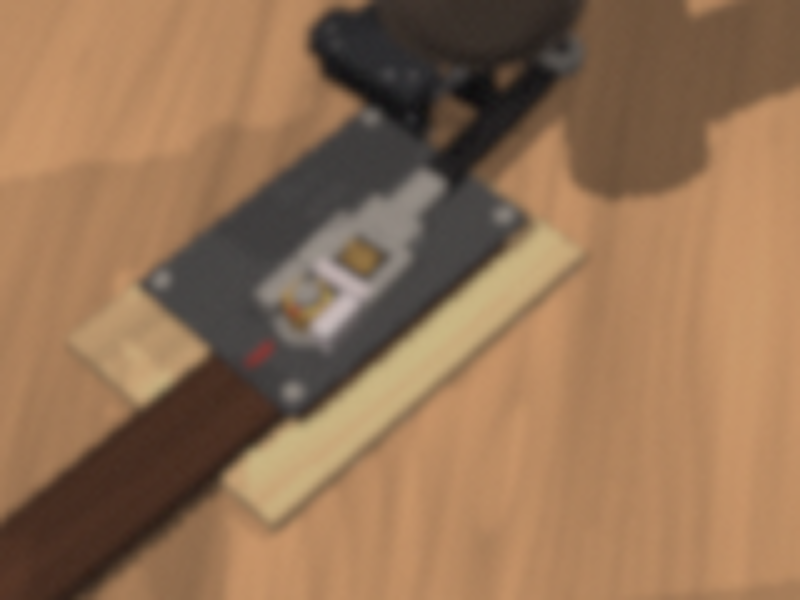

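```bash
cat > ang.py <<'E'
from h import *
import sys
def ld(n):
    f=np.load(f"pics/{n}.npz"); return {k:f[k] for k in ["mtx","dist_coeffs","pose"]},f["p"]
E
python3 - <<'E'
from ang import *
c,im=ld("w12")
g=cv2.cvtColor(im,cv2.COLOR_BGR2GRAY).astype(float)
def edge(cols,lo,hi,sgn):
    out=[]
    for u in cols:
        d=np.diff(cv2.GaussianBlur(g,(3,3),0)[lo:hi,u])*sgn; k=int(d.argmax()); k=min(max(k,1),len(d)-2)
        a,b,e=d[k-1],d[k],d[k+1]; out.append((u,lo+k+.5+.5*(a-e)/(a-2*b+e+1e-9)))
    return np.array(out)
def ang(pts,z):
    P=np.array([ray(c,p,z)[:2] for p in pts]); q=np.polyfit(P[:,1],P[:,0],1); res=P[:,0]-np.polyval(q,P[:,1])
    ok=abs(res)<np.median(abs(res))*4+1e-4; q=np.polyfit(P[ok,1],P[ok,0],1); return np.degrees(np.arctan(q[0])),abs(res[ok]).mean()*1e3,P[0],P[-1]
print("plate top",ang(edge(range(395,555,4),100,135,-1),.044))
print("sleeve top",ang(edge(range(200,300,4),200,225,-1),.057))
print("sleeve top",ang(edge(range(320,410,4),200,225,-1),.057))
print("shank bot",edge(range(300,420,10),240,262,1)[:,1].round(1), ang(edge(range(310,410,4),240,265,1),.045))
# w9/w6 plate edges
c,im=ld("w6"); g=cv2.cvtColor(im,cv2.COLOR_BGR2GRAY).astype(float)
E
```

```text
plate top (np.float64(35.36230578399813), np.float64(0.02885329593652619), array([0.52446997, 0.01013366]), array([0.56452555, 0.06645743]))
sleeve top (np.float64(28.87219452331755), np.float64(0.04154072096596462), array([ 0.51881495, -0.08353095]), array([ 0.53880704, -0.04730489]))
sleeve top (np.float64(28.629181374273163), np.float64(0.059825688559556056), array([ 0.54381286, -0.03828828]), array([ 0.56193122, -0.00518129]))
shank bot [257.4 257.  257.  256.8 256.8 256.7 256.7 256.4 256.  256.4 256.2 255.7] (np.float64(29.145011234148612), np.float64(0.05701824532316583), array([ 0.56630508, -0.05439172]), array([ 0.58889843, -0.01401078]))
```

Request:
move_arm --series '[[[0, 0, -0.38, -0.14, 0.06, 0, 0], [0, 0, -0.25, -0.09, 0.045, 0, 0]]]'

```text
time_s: 22.95
tcp_pos: [0.5522, -0.0638, 0.1193]
ee_rot: [[0.006, 0.572, 0.82], [-0.008, 0.82, -0.572], [-1.0, -0.003, 0.009]]
wrist_force: [0.7, -1.7, -1.0]
gripper_width: 0.007
```

```bash
cat >> ang.py <<'E'
def edge(g,cols,lo,hi,sgn):
    out=[]
    for u in cols:
        d=np.diff(cv2.GaussianBlur(g,(3,3),0)[lo:hi,u])*sgn; k=int(d.argmax()); k=min(max(k,1),len(d)-2)
        a,b,e=d[k-1],d[k],d[k+1]; out.append((u,lo+k+.5+.5*(a-e)/(a-2*b+e+1e-9)))
    return np.array(out)
def ang(c,pts,z):
    P=np.array([ray(c,p,z)[:2] for p in pts]); q=np.polyfit(P[:,1],P[:,0],1); res=P[:,0]-np.polyval(q,P[:,1])
    ok=abs(res)<np.median(abs(res))*4+1e-4; q=np.polyfit(P[ok,1],P[ok,0],1); return round(np.degrees(np.arctan(q[0])),2),round(abs(res[ok]).mean()*1e3,3)
def both(n,pl=(85,135)):
    c,im=ld(n); g=cv2.cvtColor(im,cv2.COLOR_BGR2GRAY).astype(float)
    print("plate",ang(c,edge(g,range(400,555,4),*pl,-1),.044),"sleeve",ang(c,edge(g,range(200,410,4),195,228,-1),.057),"bot",ang(c,edge(g,range(310,410,4),240,265,1),.045))
E
python3 - <<'E'
from ang import *
s=st(); cap("wrist","w13"); both("w13")
E
```

```text
{'time_s': 22.95, 'tcp_pos': [0.5522, -0.0638, 0.1193], 'ee_rot': [[0.0059, 0.5719, 0.8203], [-0.0077, 0.8203, -0.5719], [-1.0, -0.003, 0.0092]], 'wrist_force': [0.7453, -1.7385, -0.9657], 'moment': [-0.7719, -0.3854, 0.0731], 'gripper_width': 0.0072}
plate (np.float64(36.13), np.float64(0.302)) sleeve (np.float64(33.73), np.float64(0.04)) bot (np.float64(33.88), np.float64(0.072))
```

View pics/w13.png

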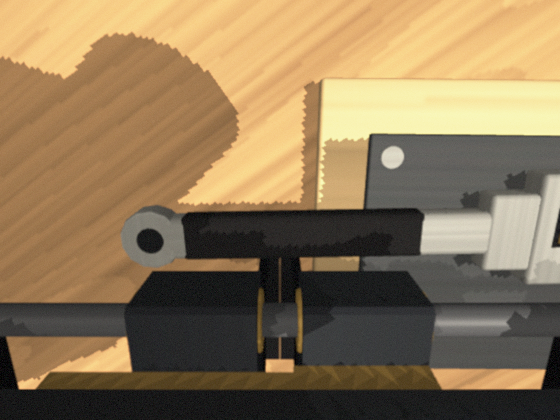

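Request:
move_arm --series '[[[0, 0, 0, 0.25, -0.17, 0.05, 0], [0, 0, 0, 0.1, 0, 0.8, 0], [0, 0, 0, 0.5, 0.7, 0.5, 0], [0, 0, 0, 0.5, 0.75, 0.3, 0], [0, 0, 0, 0.4, 0.75, 0.2, 0], [0, 0, 0, 0, 0.3, 0, 0], [0, 0, 0, 0, 0, 0, 0]]]'

```text
time_s: 23.88
tcp_pos: [0.6572, 0.08, 0.2321]
ee_rot: [[-0.005, 0.567, 0.824], [-0.006, 0.824, -0.567], [-1.0, -0.008, -0.001]]
wrist_force: [-0.6, -0.2, -0.6]
gripper_width: 0.005
```

```bash
python3 - <<'E'
from ang import *
s=st(); c,p,d=cap("wrist","w14"); print(proj(c,[.6286,.0895,.065]))
E
```

```text
{'time_s': 23.875, 'tcp_pos': [0.6572, 0.08, 0.2321], 'ee_rot': [[-0.0054, 0.5666, 0.824], [-0.0061, 0.824, -0.5666], [-1.0, -0.0081, -0.001]], 'wrist_force': [-0.6064, -0.1791, -0.5679], 'moment': [-0.1039, -0.0345, 0.0598], 'gripper_width': 0.0046}
[269.83246563 176.36262114]
```

View pics/w14.png

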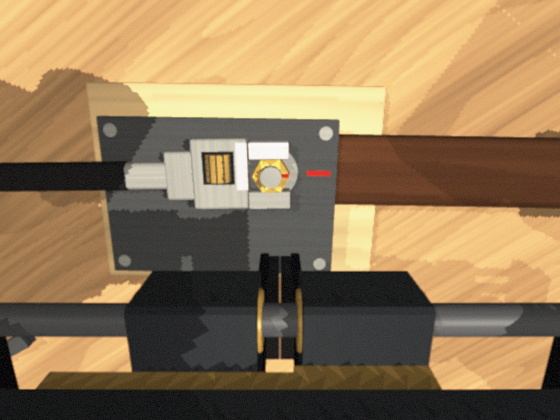

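```bash
python3 - <<'E'
from ang import *
c,im=ld("w14")
cv2.imwrite("pics/w14b.png",cv2.resize(im[135:215,240:345],None,fx=7.5,fy=7.5,interpolation=cv2.INTER_CUBIC))
g=cv2.cvtColor(im,cv2.COLOR_BGR2GRAY).astype(float)
print("plate",ang(c,edge(g,range(125,320,4),112,126,-1),.044))
print("sleeve",ang(c,edge(g,range(5,115,4),155,170,-1),.057))
print("fixedjaw outer",ang(c,edge(g,range(252,288,2),203,213,-1),.058))
print("headtop",ang(c,edge(g,range(200,240,2),135,147,1),.058))
b,gg,rr=[im[...,i].astype(int) for i in range(3)]
m=((rr-gg>70)&(rr-b>70)&(gg<90)).astype(np.uint8)
n,l,stt,cen=cv2.connectedComponentsWithStats(m)
for i in range(1,n):
    if stt[i,4]>4:
        print(stt[i],cen[i]);
        if stt[i,4]<80 or 300<cen[i][0]<335:
            ys,xs=np.nonzero(l==i); print([ray(c,(x,y),.044 if cen[i][0]>300 else .059).round(4) for x,y in [(xs.min(),ys[xs==xs.min()].mean()),cen[i],(xs.max(),ys[xs==xs.max()].mean())]])
E
```

```text
plate (np.float64(35.4), np.float64(0.079))
sleeve (np.float64(33.79), np.float64(0.079))
fixedjaw outer (np.float64(33.1), np.float64(0.105))
headtop (np.float64(33.82), np.float64(0.041))
[307 170  24   7 138] [318.18115942 172.69565217]
[array([0.6451, 0.1117, 0.044 ]), array([0.65  , 0.1186, 0.044 ]), array([0.6553, 0.1259, 0.044 ])]
[282 174   6   3  13] [284.69230769 175.38461538]
[array([0.6339, 0.0963, 0.059 ]), array([0.6349, 0.0979, 0.059 ]), array([0.6356, 0.0995, 0.059 ])]
```

View pics/w14b.png

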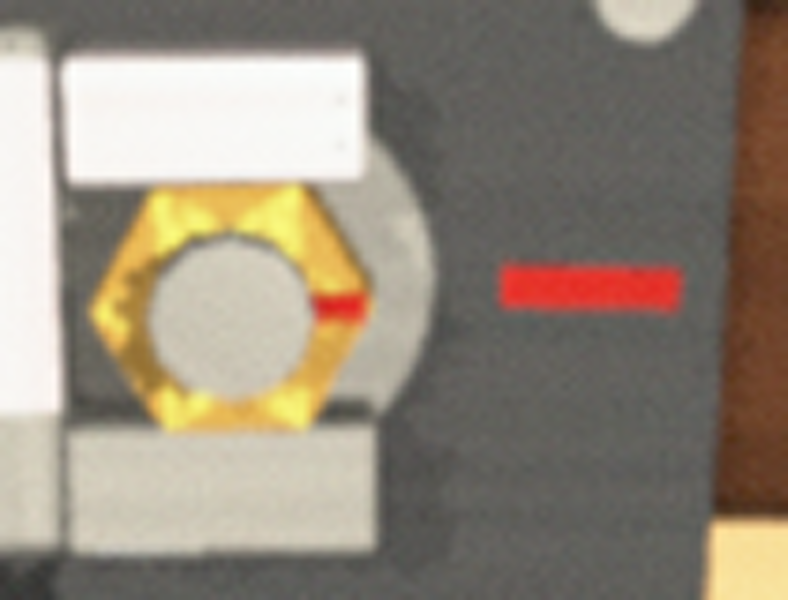

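Request:
move_arm --series '[[[0, 0, 0, -0.4, -0.75, 0, 0], [0, 0, 0, -0.4, -0.75, 0, 0], [0, 0, 0, -0.35, -0.75, -0.1, 0], [0, 0, 0, -0.15, -0.35, -0.1, 0], [0, 0, 0, 0, 0, 0, 0], [0, 0, 0, 0, 0, 0, 0]]]'

```text
time_s: 24.68
tcp_pos: [0.5704, -0.0879, 0.2174]
ee_rot: [[-0.014, 0.571, 0.821], [-0.008, 0.821, -0.572], [-1.0, -0.014, -0.007]]
wrist_force: [0.4, 0.4, 0.4]
gripper_width: 0.004
```

Request:
move_arm --series '[[[0, -0.05, 0, 0.08, 0.12, -0.5, 0], [0, 0, 0, 0, 0, -0.6, 0], [0, 0, 0, 0, 0, -0.4, 0], [0, 0, 0, 0, 0, -0.12, 0], [0, 0, 0, 0, 0, 0, 0]]]'

```text
time_s: 25.3
tcp_pos: [0.5778, -0.0782, 0.1196]
ee_rot: [[-0.002, 0.568, 0.823], [-0.008, 0.823, -0.568], [-1.0, -0.007, 0.003]]
wrist_force: [0.2, 0.4, 0.0]
gripper_width: 0.005
```

Request:
move_arm --series '[[[0, 0, -0.1, -0.15, 0.09, 0, 0], [0, 0, -0.1, -0.14, 0.09, 0, 0], [0, 0, 0, -0.06, 0.03, 0, 0], [0, 0, 0, 0, 0, 0, 0]]]'

```text
time_s: 25.8
tcp_pos: [0.5564, -0.0641, 0.1228]
ee_rot: [[0.004, 0.591, 0.806], [-0.007, 0.806, -0.591], [-1.0, -0.003, 0.007]]
wrist_force: [0.6, -0.4, 0.4]
gripper_width: 0.007
```

Request:
move_arm --series '[[[0, 0, 0, -0.06, 0.02, -0.04, 0], [0, 0, 0, -0.05, 0.03, 0, 0], [0, 0, 0, -0.04, 0.02, 0, 0]]]'

```text
time_s: 26.18
tcp_pos: [0.5485, -0.0601, 0.1209]
ee_rot: [[0.008, 0.591, 0.807], [-0.007, 0.807, -0.591], [-1.0, -0.001, 0.011]]
wrist_force: [1.9, -1.4, -1.9]
gripper_width: 0.008
```

```bash
python3 - <<'E'
from ang import *
s=st(); cap("wrist","w15"); both("w15",(125,160))
E
```

```text
{'time_s': 26.175, 'tcp_pos': [0.5485, -0.0601, 0.1209], 'ee_rot': [[0.0078, 0.5912, 0.8065], [-0.0072, 0.8065, -0.5911], [-0.9999, -0.0012, 0.0105]], 'wrist_force': [1.9444, -1.3678, -1.8699], 'moment': [-0.344, -0.6545, 0.0073], 'gripper_width': 0.0082}
plate (np.float64(35.34), np.float64(0.033)) sleeve (np.float64(35.4), np.float64(0.046)) bot (np.float64(35.6), np.float64(0.072))
```

Request:
move_arm --series '[[[0, 0, 0, 0.2, -0.14, 0.02, 0], [0, 0, 0, 0.15, -0.05, 0.7, 0], [0, 0, 0, 0.5, 0.7, 0.6, 0], [0, 0, 0, 0.5, 0.75, 0.3, 0], [0, 0, 0, 0.4, 0.75, 0.2, 0], [0, 0, 0, 0, 0.3, 0, 0], [0, 0, 0, 0, 0, 0, 0]]]'

```text
time_s: 27.1
tcp_pos: [0.656, 0.0793, 0.2321]
ee_rot: [[-0.002, 0.595, 0.804], [-0.007, 0.804, -0.595], [-1.0, -0.007, 0.002]]
wrist_force: [0.8, -0.2, 0.2]
gripper_width: 0.005
```

```bash
python3 - <<'E'
from ang import *
s=st(); cap("wrist","w16")
c,im=ld("w16")
cv2.imwrite("pics/w16b.png",cv2.resize(im[90:260,60:360],None,fx=2.6,fy=2.6,interpolation=cv2.INTER_CUBIC))
b,gg,rr=[im[...,i].astype(int) for i in range(3)]
m=((rr-gg>70)&(rr-b>70)&(gg<90)).astype(np.uint8)
n,l,stt,cen=cv2.connectedComponentsWithStats(m)
for i in range(1,n):
    if stt[i,4]>4:
        ys,xs=np.nonzero(l==i); print(stt[i],[ray(c,(x,y),.044 if cen[i][0]>300 else .059).round(4) for x,y in [(xs.min(),ys[xs==xs.min()].mean()),cen[i],(xs.max(),ys[xs==xs.max()].mean())]])
E
```

```text
{'time_s': 27.1, 'tcp_pos': [0.656, 0.0793, 0.2321], 'ee_rot': [[-0.0023, 0.5952, 0.8036], [-0.0066, 0.8036, -0.5952], [-1.0, -0.0067, 0.0021]], 'wrist_force': [0.8022, -0.1923, 0.2202], 'moment': [-0.0692, -0.0202, 0.0222], 'gripper_width': 0.0048}
[307 169  24   6 141] [array([0.6453, 0.1115, 0.044 ]), array([0.6502, 0.1187, 0.044 ]), array([0.6554, 0.1258, 0.044 ])]
[282 175   6   3  17] [array([0.6338, 0.0963, 0.059 ]), array([0.6352, 0.0977, 0.059 ]), array([0.6363, 0.099 , 0.059 ])]
```

View pics/w16b.png

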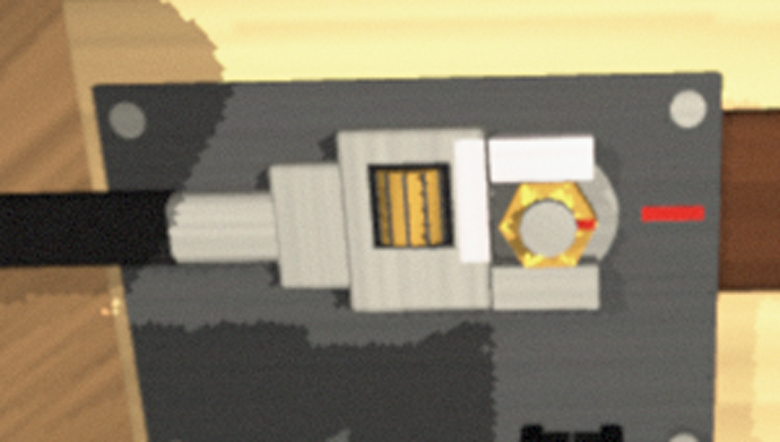

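```bash
python3 - <<'E'
from h import *
p,_=viewer.capture("side"); cv2.imwrite("pics/sfin.png",p[:,:,::-1]); print(r.finish_job()); print(r.sense()["time_s"])
E
```

```text
the job is handed in; nothing more can be done
None
the job is handed in; nothing more can be done
```

View pics/sfin.png

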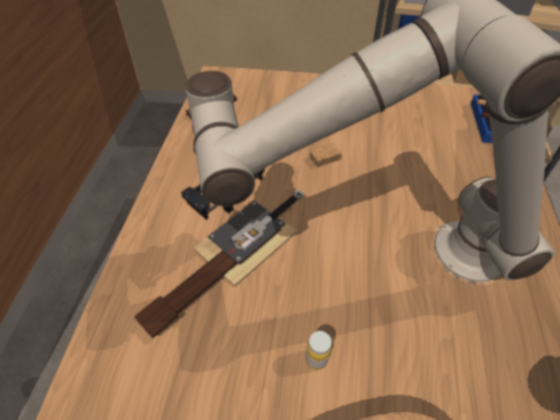

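The jaw is closed on the nut, the red line points at the red mark, and the job was handed in at about 27 s. No verdict was reported.

- **Closing the jaw:** I rolled the worm with seven fingertip strokes. The highest press I read was 11.4 N. By the last strokes the drag had risen to 6–7 N. The flutes then stayed put through a whole stroke, so I took the jaw as snug.
- **Turning the nut:** I swung the handle clockwise with closed fingers against its sleeve, with readings of about 3 N or less. I stopped once about 1.6° short to check, then finished the turn and backed off.

**Last checks:**
- **Wrench angle:** the handle measured 35.4–35.6° against 35.3° for the plate edge.
- **Red line:** it measured about 36.4° against 35.5° for the mark, which is within pixel noise.
- **Jaw gap:** the nearest measurement gave 24.4 mm against the nut's 24 mm, also within measuring error. The final picture shows the jaws still on the flats.
- **Wrench and bystanders:** the wrench looks flat in the final pictures. The block and jar look undisturbed. The arm hides the file in the last side picture, so I could not check it there; the fingers never came near enough to touch it.

The wrist force came back only at the end of each move, so I did not see every peak in between.

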